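Set a batch of chasing punches to temper on the hob

TASK

Set this batch of chasing punches to temper: lay every punch from the leather pad in the steel pan, lower its hinged lid gently until it is fully shut, then slide the loaded pan over the glass, without lifting or tipping it, until it stands centred on the larger left-hand ring. Only then turn the left dial clockwise to its stop. Leave the right dial off and the other tools and containers where they lie.

Things in the scene. Friction and masses are not known exactly. Their poses are not given: they have to be found in the camera images.
- punch1: a chasing punch: plain steel bar 85 mm long overall, square shank 12 x 12 mm with a round 10 mm struck end 15 mm long and a thinner flat chisel working end 20 mm long; no handle. Origin: middle of its length, on its underside as first laid (6 mm below the bar's axis); x along the bar towards the working end, z up as first laid. About 85 g. May be absent.
- punch2: a chasing punch: plain steel bar 88 mm long overall, square shank 12 x 12 mm with a round 10 mm struck end 15 mm long and a thinner square working end 20 mm long; no handle. Origin: middle of its length, on its underside as first laid (6 mm below the bar's axis); x along the bar towards the working end, z up as first laid. About 85 g. May be absent.
- punch3: a chasing punch: plain steel bar 92 mm long overall, square shank 12 x 12 mm with a round 10 mm struck end 15 mm long and a thinner upright blade working end 20 mm long; no handle. Origin: middle of its length, on its underside as first laid (6 mm below the bar's axis); x along the bar towards the working end, z up as first laid. About 85 g. May be absent.
- punch4: a chasing punch: plain steel bar 95 mm long overall, square shank 12 x 12 mm with a round 10 mm struck end 15 mm long and a thinner blunt square working end 20 mm long; no handle. Origin: middle of its length, on its underside as first laid (6 mm below the bar's axis); x along the bar towards the working end, z up as first laid. About 85 g. May be absent.
- punch5: a chasing punch: plain steel bar 95 mm long overall, square shank 12 x 12 mm with a round 10 mm struck end 15 mm long and a thinner small square working end 20 mm long; no handle. Origin: middle of its length, on its underside as first laid (6 mm below the bar's axis); x along the bar towards the working end, z up as first laid. About 85 g. May be absent.
- pan: dark sheet-steel tempering pan, loose on the hob, over its smaller right-hand ring (within 30 mm): open box, outside 180 (x) x 140 (y) x 50 mm high, walls and floor 4 mm, about 0.7 kg with lid. Origin: centre of its underside; x along the 180 mm side, y to the robot's left, z up. The lid is hinged along the +y (left) rim; the -y wall is plain and flat.
- lid (a joint): lid angle, rad: 0 fully shut, about 1.7 at the start (upright, leaning back to the left), at most 1.9. Plate 184 x 142 x 6 mm; a wooden bar handle (80 x 12 mm, parallel to the hinge) stands 24 to 32 mm off the hinge plane at the middle of its outer face. The hinge is stiff (0.17 N m): the lid stays where it is left and must be pushed down all the way (about 2 N at the free edge).
- lid_edge (a point): middle of the lid's free edge, on its outer face, 140 mm from the hinge line.
- lid_hinge (a point): middle of the hinge line, at the pan's left rim (70 mm from the pan's centre along its +y, 50 mm above its underside); turns with the lid: x along the hinge, the lid plate runs from it along its own -y.
- hob: twin-ring electric hob, steel with a flat black glass top, 300 (x) x 480 (y) x 50 mm high, fixed. Origin: centre of its underside; front with two dials faces -x (the robot), y to the robot's left. The glass is smooth and level, 50 mm up, so a pan slides freely over both rings. The smaller ring (140 mm across) is centred at (40, -115) mm.
- big_ring (a point): centre of the larger ring (196 mm across, grey double circle, on the robot's left), on the glass, at (40, 115) mm of the hob's frame.
- dial_left (a joint): angle of the left front dial, which heats the larger ring: 0 = off, grows clockwise seen from above, stop at 1.35 rad. Stays where it is left (0.05 N m friction).
- dial_left_grip (a point): grip point on the left dial's axis, 37 mm above the glass. The dial is a 44 mm disc with a raised bar 42 mm long x 14 mm wide whose top is 44 mm above the glass; the bar lies along this point's x (straight to the robot at 0).
- dial_right (a joint): the right front dial, same shape, at (-115, -115) mm of the hob's frame; reads 0 = off and is to stay off.
- pad: brown leather bench pad, 270 (x) x 330 (y) x 3 mm, fixed to the bench; origin under its centre. The punches start lying on it.
- graver: a graver lying among the punches: mushroom-shaped wooden handle 53 mm long, up to 28 mm thick, and a thin steel blade 6 mm square; 100 mm over all, origin under its middle, x towards the blade's tip. Not a punch: leave it.
- block: steel bench block 75 x 75 x 22 mm, in front of the pad; origin under its centre. Leave it.
- jar: glass jar with steel cap, 72 mm across, 85 mm high, behind the hob; origin under its centre. Leave it.
- hammer: hammer 240 mm long lying left of the hob, handle towards the robot; origin under its middle. Leave it.
- brush: brush 180 mm long lying behind the hob; origin under its middle. Leave it.
- pliers: pliers 150 mm long lying behind the pad; origin under the pivot. Leave them.
- tin: open aluminium tin, 90 mm across, 40 mm high, left of the hob; origin under its centre. Leave it.
- spool: brass cylinder 60 mm across, 45 mm high, front left; origin under its centre. Leave it.

How it is judged:
On the way, in this order (a step that is already met when the one before it is completed fails the run):
1. all the punches lie in the pan (x of punch1 in the frame of pan between -0.086 and 0.086 m and y of punch1 in the frame of pan between -0.066 and 0.066 m and z of punch1 in the frame of pan between 0 and 0.036 m and x of punch2 in the frame of pan between -0.086 and 0.086 m and y of punch2 in the frame of pan between -0.066 and 0.066 m and z of punch2 in the frame of pan between 0 and 0.036 m and x of punch3 in the frame of pan between -0.086 and 0.086 m and y of punch3 in the frame of pan between -0.066 and 0.066 m and z of punch3 in the frame of pan between 0 and 0.036 m and x of punch4 in the frame of pan between -0.086 and 0.086 m and y of punch4 in the frame of pan between -0.066 and 0.066 m and z of punch4 in the frame of pan between 0 and 0.036 m and x of punch5 in the frame of pan between -0.086 and 0.086 m and y of punch5 in the frame of pan between -0.066 and 0.066 m and z of punch5 in the frame of pan between 0 and 0.036 m), for 0.2 s.
2. the lid is lowered shut over them (all of step 1 and value of joint lid below 0.06 rad), for 0.2 s.
3. the shut pan has been slid to the middle of the larger ring (all of step 2 and horizontal distance between pan and big_ring below 0.02 m and linear speed of pan below 0.02 m/s), for 0.2 s.
4. the left dial is turned on, to its stop (value of joint dial_left above 1.2 rad), for 0.2 s.
At the end, for the whole second after the job is handed in: Every punch lies inside the pan, the lid is shut (under 0.06 rad), the pan stands at rest on the hob with its centre within 20 mm of the larger ring's centre, the left dial is beyond 1.2 rad and the right dial is off (under 0.25 rad) (all of step 3 and value of joint dial_left above 1.2 rad and value of joint dial_right below 0.25 rad); the robot touches nothing.
It fails at once if the pan is lifted off the hob, tipped over or knocked off it (height (world z) of pan above 0.062 m or height (world z) of pan below 0.04 m or angle between pan's own z axis and vertical above 0.12 rad).
It fails at once if the lid is slammed: let fall or driven shut, still closing faster than 2.5 rad/s (about 35 cm/s at its edge) in the last half radian (velocity of joint lid below -2.5 rad/s and value of joint lid below 0.5 rad).
It fails at once if the right-hand dial is turned (value of joint dial_right above 0.25 rad).
It fails at once if another tool or container on the bench is moved by more than 5 cm (distance of any of graver, block, jar, hammer, brush, pliers, tin, spool from where it was at the start of the episode above 0.05 m).
Of punch1, punch2, punch3, punch4, punch5 only 3 to 5 are there at a start; the rules pass over those that are not, and their reading is None.
At some moment in a run one of punch1, punch2, punch3, punch4, punch5 may be knocked a few centimetres aside while the robot is not near it.
Once in a run the grip may slacken for a moment while it holds something.
It also fails if it takes over 210 s, if anything falls off the work surface, if the arm or the gripper's body presses on something with over 40 N, if the wrist force passes 120 N, or if a joint passes its speed limit or range.

ROBOT

A 6-joint arm with a two-finger parallel gripper is mounted at the origin on the work surface. World frame = base frame: x ahead of the robot, y to its left, z up, the work surface at z = 0. Lengths are in m, angles in rad, forces in N, time in s.
With the tool pointing down it reaches from about 0.225 to 0.875 m from the base axis. Payload 3.4 kg.
Tool frame: the origin (TCP) lies at the very end of the fingers, on their centre line; the grasp point (between the pads) lies 19 mm behind it; z points along the fingers, y is the line along which they close (so a half turn about z gives the same grasp; the last joint's range is limited). The gripper opens to 85 mm and grips with 20 to 120 N. Pads are 22 mm wide; open, the fingers measure 114 mm over their backs; the gripper's body (76 mm by 85 mm) begins 54 mm behind the grasp point. The pads swing forward as they close: fully open they stand 13 mm farther back than shut.
Start: joints at [-1.275, 0.276, 1.505, -0, 1.361, -0.121], TCP at [0.233, -0.526, 0.231] pointing down, gripper open.
Joint ranges: [-2.89, 2.89], [-0.75, 2.08], [0.22, 2.7], [-1.18, 4.32], [0.11, 2.71], [-2.7, 2.7]. Speed limits (rad/s): [2.57, 2.57, 3.14, 3.14, 3.14, 3.14].

INTERFACE

Orientations are given as a unit quaternion [w, x, y, z].
In Python, from rig import get_state, optics, sign_off gives the robot as it stands.
- The arm moves only by the tool send_rows, never from a script. Its argument "increments" is a list of rows, each an object with "gripper": the gripper's target within -1 to 1 (shut at 1, half-way at 0, fully open at -1); "linear": the shift along the world's x, y, z in m, a list of three; "delta_rot": the turn, a rotation vector about the world's x, y, z in rad, a list of three. In form: [{"gripper": gripper, "linear": [dx, dy, dz], "delta_rot": [rx, ry, rz]}, ...]. A call has 1 to 8 rows; each row is the pose to reach, as a shift and turn from the pose commanded when the call began; what a row does not reach only later rows make up. A row lasts 1/10 s, in which the tool goes at most 50 mm and 8.59 degrees, less where a joint would pass 70% of its speed; a pose out of reach is approached as far as the arm can. A call with a gripper value outside its range is refused whole. The fingers move at their own pace and stop on an object; "newtons" is the grip in N (left out, the last holds). Time passes only in rows, so rows that repeat a pose let the fingers close. It gives the time, the measured TCP pose, the force, the opening and the grip force at its end, in the units of the state.
- get_state(): the state, without advancing time (a new reading comes with each control period).
- optics.get_image(name): name is "side" or "top" or "wrist"; returns a dict with "pixels" (480x640x3 uint8, blue, green, red), "K" (3x3 intrinsics, pixels), "rvec" (rotation vector, rad) and "tvec" (3), from world to camera coordinates, as OpenCV has them; the wrist camera has in their place "T_tool_cam" (4x4, takes a point from camera to tool coordinates, whose origin is the TCP and whose axes are the flange's). Camera axes: x right, y down, z forward; pixel columns grow to the right and rows downward; lengths in m; the calibration is good to about 2 mm. A picture is of the moment at which its call begins: read the wrist's pose just before it. There is no depth.
- sign_off(): hands the job in; it is judged then, once.
The state is a dict: "clock": time; "qpos": joint angles; "qd": joint speeds; "effort": joint torques, N m; "position": TCP position; "ee_rot": TCP orientation; "contact_force": force on the tool from outside, world axes, zero at the start; "moment": the same for the moment, N m; "width": finger opening in m; "gripper_force": force on a finger pad.
Only numpy, scipy, OpenCV 4.12 (cv2) and the standard library are available. Lean on these libraries where they do the work, as an engineer would, in place of code of your own. Each camera call takes 0.05 s, during which the arm holds its last target. There are 200 camera calls.

## Working session

There is one attempt and no reset: what is moved stays moved. The work goes in short steps, Python scripts to look and compute and a tool call to move; the robot and the scene stay as the last step left them, time stands still between calls to the robot, and variables do not carry over. Pictures are saved under pics/ and viewed, at most 14 in all, crops included, and the job is handed in when it is done.

Besides the shell and the picture viewer there is one more tool, called after ">>>" as name(argument=value, ...), one argument or row to a line, values as JSON. send_rows: Moves the arm, as the interface text tells. Its arguments: {"type":"object","properties":{"increments":{"type":"array"},"newtons":{"type":"number"}},"required":["increments"]}

```bash
mkdir -p pics; ls; cat > h.py <<'E'
import numpy as np, cv2
from scipy.spatial.transform import Rotation as R
from rig import get_state, optics, sign_off
def cam(name):
    s=get_state() if name=="wrist" else None
    im=optics.get_image(name)
    K=np.array(im["K"])
    if name=="wrist":
        q=s["ee_rot"]; T=np.eye(4); T[:3,:3]=R.from_quat([q[1],q[2],q[3],q[0]]).as_matrix(); T[:3,3]=s["position"]
        T=T@np.array(im["T_tool_cam"]); Rw=T[:3,:3]; c=T[:3,3]
    else:
        Rc=cv2.Rodrigues(np.array(im["rvec"],float))[0]; Rw=Rc.T; c=-Rw@np.array(im["tvec"],float).ravel()
    return np.array(im["pixels"]),K,Rw,c
def ray(uv,K,Rw,c,z):
    d=Rw@np.linalg.inv(K)@np.array([uv[0],uv[1],1.0]); return c+d*(z-c[2])/d[2]
def proj(p,K,Rw,c):
    q=K@(Rw.T@(np.array(p)-c)); return q[:2]/q[2]
E
python3 - <<'E'
from h import *
for n in("top","side"):
    i,K,Rw,c=cam(n); cv2.imwrite(f"pics/{n}0.png",i); np.savez(n+"0",i=i,K=K,Rw=Rw,c=c); print(n,K[0,0],c,Rw[:,2])
print(get_state())
E
```

```text
pics
top 490.21690911256695 [0.31650136 0.04523253 1.39498251] [ 0.17605349 -0.00968914 -0.98433292]
side 609.954498827732 [ 0.37402562 -1.2696744   0.86931699] [ 0.10818187  0.85005351 -0.5154665 ]
{'clock': 0.1, 'qpos': array([-1.27500179e+00,  2.76523332e-01,  1.50598215e+00, -2.05339731e-05,
        1.36074404e+00, -1.20994759e-01]), 'qd': array([ 0.00072332, -0.00178741, -0.00292791,  0.00111783, -0.00168129,
       -0.00042606]), 'effort': array([ 1.06309664e-03, -4.17699730e+01, -2.46405065e+01, -2.45031079e-04,
        5.82926965e-03, -1.09450292e-05]), 'position': array([ 0.23262682, -0.52532202,  0.23054075]), 'ee_rot': array([-8.24395044e-04,  9.78363526e-01,  2.06891578e-01, -8.23140670e-05]), 'contact_force': array([-0.3520206 , -1.11389258,  0.10933799]), 'moment': array([0.02467478, 0.02589765, 0.00135864]), 'gripper_force': 0.0, 'width': 0.08579428634769953}
```

View pics/top0.png

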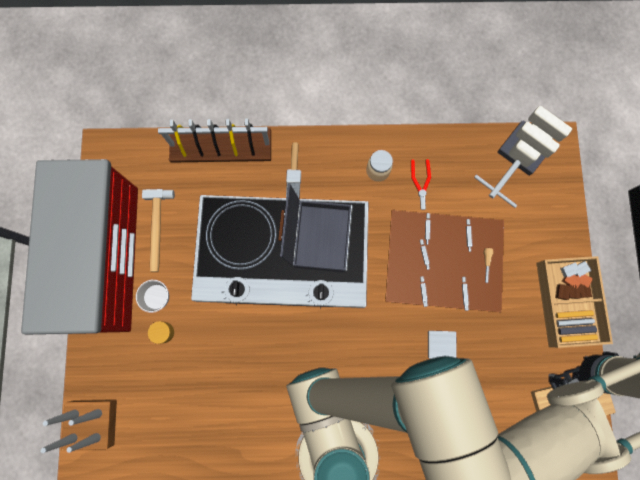

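View pics/side0.png

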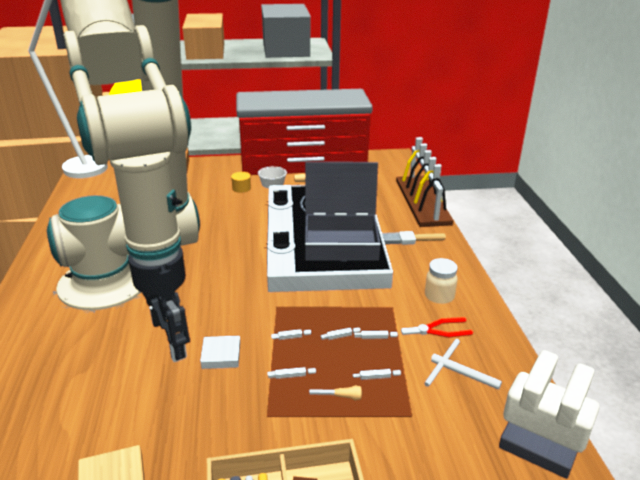

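Top view shows five punches at px (428,228), (469,234), (425,254), (424,291) and (466,293). The graver is at (489,262), the pan around (322,237) with its lid upright at (290,215), the big ring at (241,235), and the left dial at (236,289).

```bash
cat >> h.py <<'E'
def punches(name,im=None,box=None,z=0.012,show=True):
    i,K,Rw,c=im or cam(name)
    hsv=cv2.cvtColor(i,cv2.COLOR_BGR2HSV)
    m=((hsv[...,1]<70)&(hsv[...,2]>110)).astype(np.uint8)*255
    mm=np.zeros_like(m)
    # pad region by ground box
    cs=np.array([proj((x,y,0.005),K,Rw,c) for x,y in box]).astype(np.int32)
    cv2.fillConvexPoly(mm,cs,255); m&=mm
    m=cv2.morphologyEx(m,cv2.MORPH_CLOSE,np.ones((3,3)))
    out=[]
    for k in cv2.findContours(m,cv2.RETR_EXTERNAL,cv2.CHAIN_APPROX_NONE)[0]:
        if cv2.contourArea(k)<30: continue
        b=np.zeros_like(m); cv2.drawContours(b,[k],-1,255,-1)
        vu=np.argwhere(b>0); P=np.array([ray((u,v),K,Rw,c,z)[:2] for v,u in vu])
        ctr=P.mean(0); w,V=np.linalg.eigh(np.cov((P-ctr).T)); a=V[:,1]; a=a*np.sign(a[0])
        t=(P-ctr)@a; n=(P-ctr)@V[:,0]
        mid=ctr+a*(t.max()+t.min())/2
        out.append((mid,np.degrees(np.arctan2(a[1],a[0])),np.ptp(t),np.ptp(n)))
        if show: print(np.round(mid,4),"centroid",np.round(ctr,4),"ang %.1f L %.3f W %.3f"%(out[-1][1:]), vu.mean(0)[::-1].round())
    return out
E
python3 - <<'E'
from h import *
def ld(n): d=np.load(n+"0.npz"); return d["i"],d["K"],d["Rw"],d["c"]
t=ld("top"); s=ld("side")
for uv in((388,211),(504,220),(502,311),(386,302)): print("pad",ray(uv,*t[1:],.003).round(3))
P=[ray(uv,*t[1:],.003) for uv in((390,208),(503,217),(501,309),(388,300))]
box=[p[:2] for p in P]
for n,im in(("top",t),("side",s)):
    print(n); punches(n,im,box)
r=lambda uv,z:ray(uv,*t[1:],z).round(3)
print("hob",[r(u,.05) for u in((202,196),(368,201),(367,306),(193,302))])
print("ring",r((241,235),.05)); print("dials",r((236.5,288),.094),r((321,291),.094))
print("pan",[r(u,.05) if 0 else r(u,.1) for u in((301,201),(352,205),(347,271),(294,266))])
im=t[0][180:320,180:380]; cv2.imwrite("pics/c.png",cv2.resize(im,(800,560),interpolation=cv2.INTER_CUBIC))
E
```

```text
pad [ 0.675 -0.162  0.003]
pad [ 0.642 -0.5    0.003]
pad [ 0.378 -0.472  0.003]
pad [ 0.409 -0.145  0.003]
top
[ 0.4357 -0.3679] centroid [ 0.4337 -0.368 ] ang 1.8 L 0.080 W 0.016 [465. 292.]
[ 0.4433 -0.2506] centroid [ 0.4395 -0.251 ] ang 5.0 L 0.075 W 0.016 [423. 290.]
[ 0.4828 -0.4342] centroid [ 0.4819 -0.4341] ang -7.1 L 0.046 W 0.009 [487. 274.]
[ 0.5971 -0.3908] centroid [ 0.5977 -0.3908] ang -0.8 L 0.094 W 0.016 [469. 235.]
[ 0.5828 -0.2662] centroid [ 0.5818 -0.2661] ang -6.1 L 0.165 W 0.030 [426. 241.]
side
[ 0.483  -0.4286] centroid [ 0.483  -0.4286] ang -8.3 L 0.048 W 0.013 [322. 391.]
[ 0.5978 -0.3934] centroid [ 0.5978 -0.3934] ang -0.6 L 0.096 W 0.025 [377. 373.]
[ 0.4342 -0.3706] centroid [ 0.4316 -0.3707] ang 1.7 L 0.087 W 0.025 [292. 372.]
[ 0.4413 -0.2537] centroid [ 0.4395 -0.2538] ang 5.3 L 0.078 W 0.027 [292. 334.]
[ 0.5837 -0.2691] centroid [ 0.5819 -0.2689] ang -6.0 L 0.164 W 0.037 [358. 333.]
hob [array([0.715, 0.371, 0.05 ]), array([ 0.693, -0.099,  0.05 ]), array([ 0.396, -0.086,  0.05 ]), array([0.416, 0.389, 0.05 ])]
ring [0.6  0.26 0.05]
dials [0.448 0.263 0.094] [0.436 0.039 0.094]
pan [array([0.682, 0.089, 0.1  ]), array([ 0.668, -0.05 ,  0.1  ]), array([ 0.487, -0.031,  0.1  ]), array([0.503, 0.11 , 0.1  ])]
```

View pics/c.png

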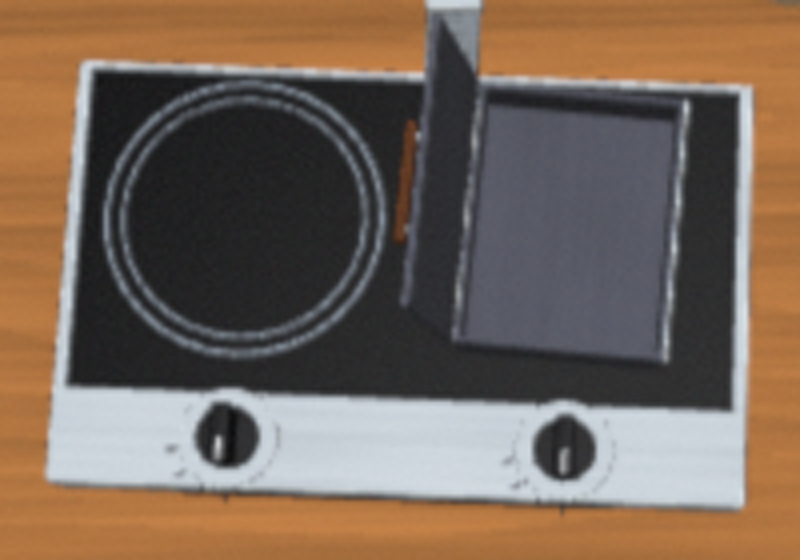

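The crop shows the ring centre at about px (241.2,234.5), the pan rim centre at about (323,235.5), and the lid upright. I'll start with the isolated far-right punch.

>>> send_rows(
  increments=[
    {"gripper": -0.2, "linear": [0.364, 0.133, -0.1], "delta_rot": [0, 0, -0.429]},
    {"gripper": -0.2, "linear": [0.364, 0.133, -0.1], "delta_rot": [0, 0, -0.429]},
    {"gripper": -0.2, "linear": [0.364, 0.133, -0.1], "delta_rot": [0, 0, -0.429]},
    {"gripper": -0.2, "linear": [0.364, 0.133, -0.1], "delta_rot": [0, 0, -0.429]},
    {"gripper": -0.2, "linear": [0.364, 0.133, -0.1], "delta_rot": [0, 0, -0.429]},
    {"gripper": -0.2, "linear": [0.364, 0.133, -0.1], "delta_rot": [0, 0, -0.429]},
    {"gripper": -0.2, "linear": [0.364, 0.133, -0.1], "delta_rot": [0, 0, -0.429]},
    {"gripper": -0.2, "linear": [0.364, 0.133, -0.1], "delta_rot": [0, 0, -0.429]},
  ],
  newtons=60,
)

```text
clock: 0.9
position: [0.591, -0.3944, 0.1322]
ee_rot: [-0.0, 1.0, -0.006, -0.0]
contact_force: [0.6, -0.9, 1.1]
width: 0.0514
gripper_force: 0.0
```

>>> send_rows(
  increments=[
    {"gripper": -0.2, "linear": [0, 0, 0], "delta_rot": [0, 0, 0]},
    {"gripper": -0.2, "linear": [0, 0, 0], "delta_rot": [0, 0, 0]},
    {"gripper": -0.2, "linear": [0, 0, 0], "delta_rot": [0, 0, 0]},
  ],
)

```text
clock: 1.2
position: [0.5885, -0.3958, 0.1332]
ee_rot: [0.0, 1.0, -0.006, -0.001]
contact_force: [-0.2, 0.0, -0.1]
width: 0.0514
gripper_force: 0.0
```

```bash
cat >> h.py <<'E'
def pose():
    s=get_state(); q=s["ee_rot"]; M=R.from_quat([q[1],q[2],q[3],q[0]]).as_matrix()
    print("t %.1f"%s["clock"],"pos",s["position"].round(4),"yaw %.1f"%np.degrees(np.arctan2(M[1,0],M[0,0])),"zax",M[:,2].round(3),"w %.4f"%s["width"],"F",s["contact_force"].round(1),"g",round(s["gripper_force"],1))
BOX=[(0.68,-0.155),(0.65,-0.49),(0.37,-0.475),(0.40,-0.14)]
E
python3 - <<'E'
from h import *
pose(); w=cam("wrist"); cv2.imwrite("pics/w1.png",w[0]); print(w[3],w[2][:,2])
E
```

```text
t 1.2 pos [ 0.5885 -0.3958  0.1332] yaw -0.7 zax [-0.001 -0.    -1.   ] w 0.0514 F [-0.2  0.  -0.1] g 0.0
[ 0.65360248 -0.39671143  0.27738944] [-0.26181183  0.00305715 -0.9651141 ]
```

View pics/w1.png

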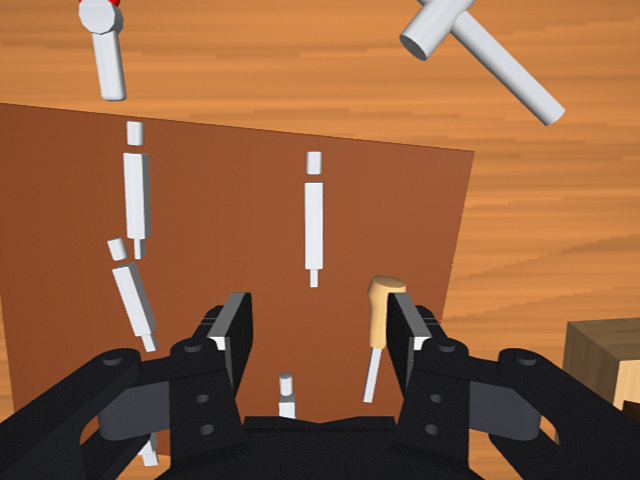

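Wrist view: the target punch is at px (314,230). The touching pair at left is clearly separable, at (137,195) and (133,305), and the graver is at (380,320).

```bash
cat >> h.py <<'E'
def wshank(im=None,z=0.013,box=BOX,thr=150):
    """shanks seen by wrist cam: bright top faces -> world mid, angle"""
    i,K,Rw,c=im or cam("wrist"); g=i.min(2)
    m=(g>thr).astype(np.uint8)*255; mm=np.zeros_like(m)
    cv2.fillConvexPoly(mm,np.array([proj((x,y,0.003),K,Rw,c) for x,y in box]).astype(np.int32),255); m&=mm
    m=cv2.morphologyEx(m,cv2.MORPH_OPEN,np.ones((3,3)))
    for k in cv2.findContours(m,cv2.RETR_EXTERNAL,cv2.CHAIN_APPROX_NONE)[0]:
        if cv2.contourArea(k)<300: continue
        P=np.array([ray(p[0],K,Rw,c,z)[:2] for p in k],np.float32)*1000
        (cx,cy),(a,b),_=r=cv2.minAreaRect(P); q=cv2.boxPoints(r); e=[q[1]-q[0],q[2]-q[1]]; e=max(e,key=np.linalg.norm); e=e*np.sign(e[0])
        print("px",k[:,0].mean(0).round(),"mid %.4f %.4f"%(cx/1e3,cy/1e3),"size %.0f x %.0f"%(max(a,b),min(a,b)),"ang %.1f"%np.degrees(np.arctan2(e[1],e[0])))
E
python3 - <<'E'
from h import *
pose(); wshank(z=0.015)
E
```

```text
t 1.2 pos [ 0.5883 -0.3962  0.1336] yaw -0.8 zax [-0.001 -0.    -1.   ] w 0.0511 F [-0.7 -0.1 -0. ] g 0.0
px [372. 374.] mid 0.4786 -0.4346 size 46 x 7 ang -7.7
px [134. 308.] mid 0.5340 -0.2625 size 67 x 12 ang 10.6
px [313. 233.] mid 0.5873 -0.3918 size 73 x 12 ang -0.7
px [134. 204.] mid 0.6089 -0.2725 size 71 x 12 ang -5.3
```

>>> send_rows(
  increments=[
    {"gripper": -0.2, "linear": [0.007, 0.004, -0.04], "delta_rot": [0, 0, 0]},
    {"gripper": -0.2, "linear": [0.007, 0.004, -0.08], "delta_rot": [0, 0, 0]},
    {"gripper": -0.2, "linear": [0.007, 0.004, -0.11], "delta_rot": [0, 0, 0]},
    {"gripper": -0.2, "linear": [0.007, 0.004, -0.125], "delta_rot": [0, 0, 0]},
    {"gripper": -0.2, "linear": [0.007, 0.004, -0.125], "delta_rot": [0, 0, 0]},
    {"gripper": -0.2, "linear": [0.007, 0.004, -0.125], "delta_rot": [0, 0, 0]},
  ],
)

```text
clock: 1.9
position: [0.5969, -0.3927, 0.0098]
ee_rot: [0.001, 1.0, -0.007, 0.001]
contact_force: [0.8, 0.8, 0.6]
width: 0.0514
gripper_force: 0.0
```

>>> send_rows(
  increments=[
    {"gripper": 1, "linear": [0, 0, 0], "delta_rot": [0, 0, 0]},
    {"gripper": 1, "linear": [0, 0, 0], "delta_rot": [0, 0, 0]},
    {"gripper": 1, "linear": [0, 0, 0], "delta_rot": [0, 0, 0]},
    {"gripper": 1, "linear": [0, 0, 0], "delta_rot": [0, 0, 0]},
    {"gripper": 1, "linear": [0, 0, 0], "delta_rot": [0, 0, 0]},
    {"gripper": 1, "linear": [0, 0, 0], "delta_rot": [0, 0, 0]},
  ],
)

```text
clock: 2.5
position: [0.5973, -0.3921, 0.0102]
ee_rot: [0.001, 1.0, -0.006, 0.001]
contact_force: [-0.6, 0.8, 6.1]
width: 0.0093
gripper_force: 58.8
```

```bash
python3 - <<'E'
from h import *
pose()
# refine pan geometry: rim edges from top0
d=np.load("top0.npz"); 
for n,u in (("BL",(483,90)),("BR",(690,101)),("FR",(668,360)),("FL",(453,340))): print(n,ray((180+u[0]/4,180+u[1]/4),d["K"],d["Rw"],d["c"],.1).round(4))
E
```

```text
t 2.5 pos [ 0.5973 -0.3921  0.0102] yaw -0.7 zax [ 0.002 -0.002 -1.   ] w 0.0093 F [-0.6  0.8  6.1] g 58.8
BL [0.6776 0.0898 0.1   ]
BR [ 0.6674 -0.0513  0.1   ]
FR [ 0.4896 -0.0313  0.1   ]
FL [0.5057 0.1117 0.1   ]
```

>>> send_rows(
  increments=[
    {"gripper": 1, "linear": [0, 0, 0.05], "delta_rot": [0, 0, 0]},
    {"gripper": 1, "linear": [0, 0, 0.1], "delta_rot": [0, 0, 0]},
    {"gripper": 1, "linear": [0, 0.02, 0.14], "delta_rot": [0, 0, 0]},
    {"gripper": 1, "linear": [-0.002, 0.06, 0.15], "delta_rot": [0, 0, -0.02]},
    {"gripper": 1, "linear": [-0.003, 0.1, 0.15], "delta_rot": [0, 0, -0.04]},
    {"gripper": 1, "linear": [-0.004, 0.15, 0.15], "delta_rot": [0, 0, -0.06]},
    {"gripper": 1, "linear": [-0.005, 0.2, 0.15], "delta_rot": [0, 0, -0.08]},
  ],
)

```text
clock: 3.2
position: [0.5911, -0.1899, 0.1585]
ee_rot: [-0.0, 0.999, -0.047, 0.0]
contact_force: [0.5, 1.3, -0.5]
width: 0.0096
gripper_force: 59.0
```

```bash
python3 - <<'E'
from h import *
pose(); w=cam("wrist"); cv2.imwrite("pics/w2.png",w[0])
t=cam("top"); np.savez("top1",i=t[0])
E
```

```text
t 3.2 pos [ 0.5911 -0.1899  0.1585] yaw -5.4 zax [ 0. -0. -1.] w 0.0096 F [ 0.5  1.3 -0.5] g 59.0
```

View pics/w2.png

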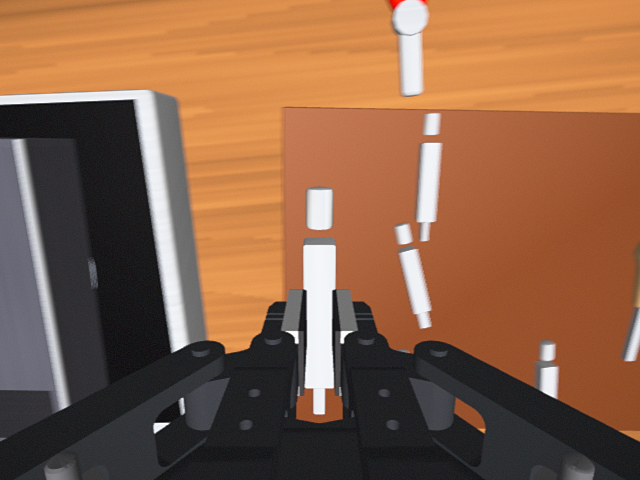

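The punch is held level between the fingers at px (320,310). Now over the pan.

>>> send_rows(
  increments=[
    {"gripper": 1, "linear": [-0.001, 0.05, 0], "delta_rot": [0, 0, 0]},
    {"gripper": 1, "linear": [-0.002, 0.1, 0], "delta_rot": [0, 0, 0]},
    {"gripper": 1, "linear": [-0.003, 0.15, 0], "delta_rot": [0, 0, 0]},
    {"gripper": 1, "linear": [-0.003, 0.2, 0], "delta_rot": [0, 0, 0]},
    {"gripper": 1, "linear": [-0.003, 0.23, 0], "delta_rot": [0, 0, 0]},
    {"gripper": 1, "linear": [-0.003, 0.242, 0], "delta_rot": [0, 0, 0]},
    {"gripper": 1, "linear": [-0.003, 0.242, 0], "delta_rot": [0, 0, 0]},
    {"gripper": 1, "linear": [-0.003, 0.242, 0], "delta_rot": [0, 0, 0]},
  ],
)

```text
clock: 4.1
position: [0.5887, 0.0492, 0.1583]
ee_rot: [0.001, 0.999, -0.046, 0.0]
contact_force: [-0.5, -0.1, -1.5]
width: 0.0095
gripper_force: 59.1
```

```bash
python3 - <<'E'
from h import *
pose(); w=cam("wrist"); cv2.imwrite("pics/w3.png",w[0]); np.savez("w3",i=w[0],K=w[1],Rw=w[2],c=w[3])
E
```

```text
t 4.1 pos [0.5887 0.0492 0.1583] yaw -5.3 zax [ 0.    -0.001 -1.   ] w 0.0095 F [-0.5 -0.1 -1.5] g 59.1
```

View pics/w3.png

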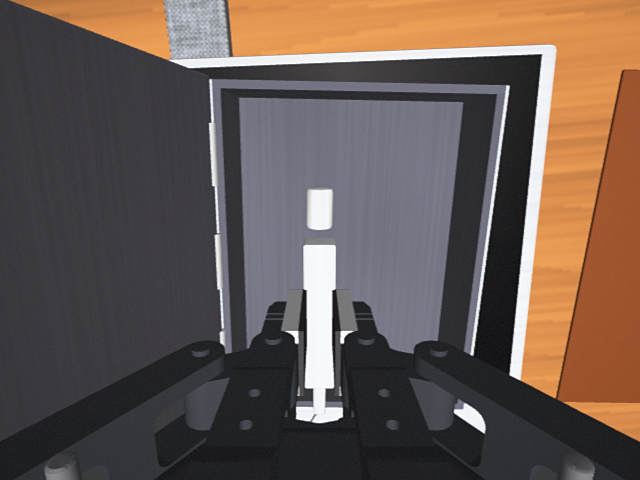

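The held punch is at px (320,310), above the pan's left-centre floor. The pan's back rim corners are at (210,80) and (508,86), and the lid is clear on the left.

>>> send_rows(
  increments=[
    {"gripper": 1, "linear": [0, 0, -0.04], "delta_rot": [0, 0, 0]},
    {"gripper": 1, "linear": [0, 0, -0.07], "delta_rot": [0, 0, 0]},
    {"gripper": 1, "linear": [0, 0, -0.09], "delta_rot": [0, 0, 0]},
    {"gripper": 1, "linear": [0, 0, -0.092], "delta_rot": [0, 0, 0]},
    {"gripper": 1, "linear": [0, 0, -0.092], "delta_rot": [0, 0, 0]},
    {"gripper": 0.5, "linear": [0, 0, -0.092], "delta_rot": [0, 0, 0]},
    {"gripper": 0.5, "linear": [0, 0, -0.092], "delta_rot": [0, 0, 0]},
    {"gripper": 0.5, "linear": [0, 0, -0.092], "delta_rot": [0, 0, 0]},
  ],
)

```text
clock: 4.95
position: [0.5898, 0.0503, 0.0678]
ee_rot: [-0.0, 0.999, -0.046, 0.002]
contact_force: [0.5, -2.7, 1.1]
width: 0.0214
gripper_force: 0.0
```

>>> send_rows(
  increments=[
    {"gripper": 0.5, "linear": [0, 0, 0.05], "delta_rot": [0, 0, 0]},
    {"gripper": 0.3, "linear": [0, 0, 0.09], "delta_rot": [0, 0, 0]},
    {"gripper": 0.2, "linear": [0, -0.05, 0.09], "delta_rot": [0, 0, 0]},
    {"gripper": 0.2, "linear": [-0.003, -0.1, 0.09], "delta_rot": [0, 0, 0]},
    {"gripper": 0.2, "linear": [-0.006, -0.15, 0.09], "delta_rot": [0, 0, 0]},
    {"gripper": 0.2, "linear": [-0.01, -0.2, 0.09], "delta_rot": [0, 0, 0]},
    {"gripper": 0.2, "linear": [-0.012, -0.25, 0.09], "delta_rot": [0, 0, 0]},
    {"gripper": 0.2, "linear": [-0.012, -0.27, 0.09], "delta_rot": [0, 0, 0]},
  ],
)

```text
clock: 5.75
position: [0.5769, -0.2235, 0.1574]
ee_rot: [0.001, 0.999, -0.048, 0.001]
contact_force: [0.7, -0.2, 1.1]
width: 0.0345
gripper_force: 0.0
```

```bash
python3 - <<'E'
from h import *
pose(); wshank(z=0.015)
d=np.load("w3.npz")
for u in((210,80),(508,86),(212,100),(498,150)): print(u,ray(u,d["K"],d["Rw"],d["c"],.1).round(4))
t=cam("top"); print("pan region"); punches("top",t,[(0.67,0.10),(0.66,-0.04),(0.49,-0.025),(0.51,0.10)],z=.062)
print("pad");punches("top",t,BOX)
E
```

```text
t 5.8 pos [ 0.5769 -0.2235  0.1574] yaw -5.5 zax [ 0.003 -0.002 -1.   ] w 0.0345 F [ 0.7 -0.2  1.1] g 0.0
px [369. 392.] mid 0.4341 -0.2532 size 50 x 12 ang 4.4
px [599. 322.] mid 0.4796 -0.4377 size 46 x 6 ang -7.9
px [374. 267.] mid 0.5410 -0.2622 size 53 x 12 ang 10.6
px [383. 174.] mid 0.6089 -0.2735 size 71 x 12 ang -5.3
(210, 80) [0.6841 0.0923 0.1   ]
(508, 86) [ 0.6684 -0.0494  0.1   ]
(212, 100) [0.6751 0.0928 0.1   ]
(498, 150) [ 0.6388 -0.0454  0.1   ]
pan region
[0.5888 0.0497] centroid [0.5897 0.0496] ang -5.9 L 0.097 W 0.016 [316. 237.]
pad
[ 0.4828 -0.4342] centroid [ 0.4819 -0.4341] ang -7.1 L 0.046 W 0.009 [487. 274.]
[ 0.5825 -0.4018] centroid [ 0.5816 -0.4014] ang -23.3 L 0.121 W 0.030 [473. 240.]
[ 0.5087 -0.2589] centroid [ 0.4819 -0.2677] ang 18.3 L 0.311 W 0.256 [428. 276.]
```

>>> send_rows(
  increments=[
    {"gripper": 0, "linear": [0.03, -0.035, -0.01], "delta_rot": [0, 0, 0]},
    {"gripper": 0, "linear": [0.039, -0.05, -0.04], "delta_rot": [0, 0, 0]},
    {"gripper": 0, "linear": [0.039, -0.05, -0.08], "delta_rot": [0, 0, 0]},
    {"gripper": 0, "linear": [0.039, -0.05, -0.12], "delta_rot": [0, 0, 0]},
    {"gripper": 0, "linear": [0.039, -0.05, -0.145], "delta_rot": [0, 0, 0]},
    {"gripper": 0, "linear": [0.039, -0.05, -0.149], "delta_rot": [0, 0, 0]},
    {"gripper": 0, "linear": [0.039, -0.05, -0.149], "delta_rot": [0, 0, 0]},
  ],
)

```text
clock: 6.55
position: [0.6159, -0.2677, 0.0072]
ee_rot: [-0.001, 0.999, -0.045, -0.0]
contact_force: [-0.5, 0.6, 0.0]
width: 0.0425
gripper_force: 0.0
```

>>> send_rows(
  increments=[
    {"gripper": 1, "linear": [0, 0, 0], "delta_rot": [0, 0, 0]},
    {"gripper": 1, "linear": [0, 0, 0], "delta_rot": [0, 0, 0]},
    {"gripper": 1, "linear": [0, 0, 0], "delta_rot": [0, 0, 0]},
    {"gripper": 1, "linear": [0, 0, 0], "delta_rot": [0, 0, 0]},
    {"gripper": 1, "linear": [0, 0, 0], "delta_rot": [0, 0, 0]},
  ],
)

```text
clock: 7.05
position: [0.617, -0.2701, 0.0099]
ee_rot: [0.001, 0.999, -0.046, 0.002]
contact_force: [0.1, 1.1, 6.6]
width: 0.0102
gripper_force: 40.9
```

>>> send_rows(
  increments=[
    {"gripper": 1, "linear": [0, 0, 0.05], "delta_rot": [0, 0, 0]},
    {"gripper": 1, "linear": [0, 0, 0.1], "delta_rot": [0, 0, 0]},
    {"gripper": 1, "linear": [-0.008, 0.03, 0.14], "delta_rot": [0, 0, 0]},
    {"gripper": 1, "linear": [-0.015, 0.08, 0.15], "delta_rot": [0, 0, 0]},
    {"gripper": 1, "linear": [-0.023, 0.13, 0.15], "delta_rot": [0, 0, 0]},
    {"gripper": 1, "linear": [-0.03, 0.18, 0.15], "delta_rot": [0, 0, 0]},
    {"gripper": 1, "linear": [-0.03, 0.22, 0.15], "delta_rot": [0, 0, 0]},
    {"gripper": 1, "linear": [-0.03, 0.25, 0.15], "delta_rot": [0, 0, 0]},
  ],
)

```text
clock: 7.85
position: [0.5845, -0.0166, 0.1581]
ee_rot: [-0.0, 0.999, -0.046, 0.0]
contact_force: [0.5, -0.1, -0.3]
width: 0.009
gripper_force: 61.4
```

```bash
python3 - <<'E'
from h import *
pose(); wshank(z=0.015); w=cam("wrist"); print("held", (w[0].min(2)[240:380,305:335]>150).mean())
E
```

```text
t 7.8 pos [ 0.5845 -0.0166  0.1581] yaw -5.2 zax [ 0.     0.001 -1.   ] w 0.0090 F [ 0.5 -0.1 -0.3] g 61.4
px [618. 383.] mid 0.4295 -0.2525 size 59 x 15 ang 1.7
held 0.8888095238095238
```

>>> send_rows(
  increments=[
    {"gripper": 1, "linear": [0, 0.034, 0], "delta_rot": [0, 0, 0]},
    {"gripper": 1, "linear": [0, 0.034, -0.04], "delta_rot": [0, 0, 0]},
    {"gripper": 1, "linear": [0, 0.034, -0.07], "delta_rot": [0, 0, 0]},
    {"gripper": 1, "linear": [0, 0.034, -0.088], "delta_rot": [0, 0, 0]},
    {"gripper": 1, "linear": [0, 0.034, -0.092], "delta_rot": [0, 0, 0]},
    {"gripper": 1, "linear": [0, 0.034, -0.092], "delta_rot": [0, 0, 0]},
    {"gripper": 0.5, "linear": [0, 0.034, -0.092], "delta_rot": [0, 0, 0]},
    {"gripper": 0.5, "linear": [0, 0.034, -0.092], "delta_rot": [0, 0, 0]},
  ],
)

```text
clock: 8.75
position: [0.5868, 0.0141, 0.067]
ee_rot: [0.0, 0.999, -0.046, 0.002]
contact_force: [0.1, -0.6, -0.1]
width: 0.0214
gripper_force: 0.0
```

>>> send_rows(
  increments=[
    {"gripper": 0.5, "linear": [0, 0, 0.0], "delta_rot": [0, 0, 0]},
    {"gripper": 0.4, "linear": [0, 0, 0.04], "delta_rot": [0, 0, 0]},
    {"gripper": 0.2, "linear": [0, 0, 0.09], "delta_rot": [0, 0, 0]},
    {"gripper": 0.2, "linear": [-0.003, -0.05, 0.09], "delta_rot": [0, 0, 0]},
    {"gripper": 0.2, "linear": [-0.01, -0.1, 0.09], "delta_rot": [0, 0, 0.05]},
    {"gripper": 0.2, "linear": [-0.02, -0.15, 0.09], "delta_rot": [0, 0, 0.12]},
    {"gripper": 0.2, "linear": [-0.03, -0.2, 0.09], "delta_rot": [0, 0, 0.2]},
    {"gripper": 0.2, "linear": [-0.04, -0.25, 0.09], "delta_rot": [0, 0, 0.28]},
  ],
)

```text
clock: 9.55
position: [0.5459, -0.2339, 0.1563]
ee_rot: [0.001, 0.995, 0.096, 0.001]
contact_force: [0.0, 0.3, -0.2]
width: 0.0342
gripper_force: 0.0
```

```bash
python3 - <<'E'
from h import *
pose(); wshank(z=0.015)
t=cam("top"); print("pan region"); punches("top",t,[(0.67,0.10),(0.66,-0.04),(0.49,-0.025),(0.51,0.10)],z=.062)
E
```

```text
t 9.6 pos [ 0.5459 -0.2339  0.1563] yaw 11.0 zax [ 0.002 -0.001 -1.   ] w 0.0342 F [ 0.   0.3 -0.2] g 0.0
px [317. 369.] mid 0.4283 -0.2551 size 62 x 14 ang 4.5
px [554. 350.] mid 0.4824 -0.4395 size 44 x 8 ang -8.0
px [356. 249.] mid 0.5339 -0.2647 size 66 x 14 ang 10.9
pan region
[0.5895 0.014 ] centroid [0.5903 0.0139] ang -5.4 L 0.094 W 0.016 [329. 236.]
[0.5889 0.0497] centroid [0.59   0.0496] ang -6.0 L 0.097 W 0.016 [316. 237.]
```

>>> send_rows(
  increments=[
    {"gripper": 0, "linear": [-0.006, -0.03, -0.01], "delta_rot": [0, 0, 0]},
    {"gripper": 0, "linear": [-0.006, -0.03, -0.04], "delta_rot": [0, 0, 0]},
    {"gripper": 0, "linear": [-0.006, -0.03, -0.08], "delta_rot": [0, 0, 0]},
    {"gripper": 0, "linear": [-0.006, -0.03, -0.12], "delta_rot": [0, 0, 0]},
    {"gripper": 0, "linear": [-0.006, -0.03, -0.142], "delta_rot": [0, 0, 0]},
    {"gripper": 0, "linear": [-0.006, -0.03, -0.146], "delta_rot": [0, 0, 0]},
    {"gripper": 0, "linear": [-0.006, -0.03, -0.146], "delta_rot": [0, 0, 0]},
  ],
)

```text
clock: 10.35
position: [0.5404, -0.2616, 0.0094]
ee_rot: [-0.0, 0.996, 0.094, -0.0]
contact_force: [0.4, -0.0, 0.4]
width: 0.0428
gripper_force: 0.0
```

>>> send_rows(
  increments=[
    {"gripper": 1, "linear": [0, 0, 0], "delta_rot": [0, 0, 0]},
    {"gripper": 1, "linear": [0, 0, 0], "delta_rot": [0, 0, 0]},
    {"gripper": 1, "linear": [0, 0, 0], "delta_rot": [0, 0, 0]},
    {"gripper": 1, "linear": [0, 0, 0], "delta_rot": [0, 0, 0]},
    {"gripper": 1, "linear": [0, 0, 0], "delta_rot": [0, 0, 0]},
    {"gripper": 1, "linear": [0, 0, 0.03], "delta_rot": [0, 0, 0]},
  ],
)

```text
clock: 10.95
position: [0.5379, -0.2606, 0.0373]
ee_rot: [-0.002, 0.996, 0.094, -0.003]
contact_force: [-0.3, 0.5, -0.9]
width: 0.0089
gripper_force: 58.8
```

>>> send_rows(
  increments=[
    {"gripper": 1, "linear": [0, 0, 0.05], "delta_rot": [0, 0, 0]},
    {"gripper": 1, "linear": [0.005, 0.01, 0.1], "delta_rot": [0, 0, 0]},
    {"gripper": 1, "linear": [0.012, 0.05, 0.12], "delta_rot": [0, 0, -0.08]},
    {"gripper": 1, "linear": [0.02, 0.1, 0.12], "delta_rot": [0, 0, -0.15]},
    {"gripper": 1, "linear": [0.03, 0.15, 0.12], "delta_rot": [0, 0, -0.2]},
    {"gripper": 1, "linear": [0.04, 0.2, 0.12], "delta_rot": [0, 0, -0.28]},
    {"gripper": 1, "linear": [0.044, 0.23, 0.12], "delta_rot": [0, 0, -0.28]},
    {"gripper": 1, "linear": [0.044, 0.243, 0.12], "delta_rot": [0, 0, -0.28]},
  ],
)

```text
clock: 11.75
position: [0.5843, -0.0157, 0.1598]
ee_rot: [-0.0, 0.999, -0.044, 0.0]
contact_force: [0.3, -0.9, -0.4]
width: 0.0091
gripper_force: 58.9
```

```bash
python3 - <<'E'
from h import *
pose(); w=cam("wrist"); print("held", (w[0].min(2)[240:380,305:335]>150).mean())
E
```

```text
t 11.8 pos [ 0.5843 -0.0157  0.1598] yaw -5.1 zax [ 0.001  0.001 -1.   ] w 0.0091 F [ 0.3 -0.9 -0.4] g 58.9
held 0.8376190476190476
```

>>> send_rows(
  increments=[
    {"gripper": 1, "linear": [0, 0.004, 0], "delta_rot": [0, 0, 0]},
    {"gripper": 1, "linear": [0, 0.004, -0.04], "delta_rot": [0, 0, 0]},
    {"gripper": 1, "linear": [0, 0.004, -0.07], "delta_rot": [0, 0, 0]},
    {"gripper": 1, "linear": [0, 0.004, -0.088], "delta_rot": [0, 0, 0]},
    {"gripper": 1, "linear": [0, 0.004, -0.089], "delta_rot": [0, 0, 0]},
    {"gripper": 1, "linear": [0, 0.004, -0.089], "delta_rot": [0, 0, 0]},
    {"gripper": 0.55, "linear": [0, 0.004, -0.089], "delta_rot": [0, 0, 0]},
    {"gripper": 0.55, "linear": [0, 0.004, -0.089], "delta_rot": [0, 0, 0]},
  ],
)

```text
clock: 12.6
position: [0.5843, -0.0155, 0.071]
ee_rot: [0.0, 0.999, -0.046, 0.0]
contact_force: [0.3, 3.0, -1.9]
width: 0.0193
gripper_force: 1.5
```

>>> send_rows(
  increments=[
    {"gripper": 0.55, "linear": [0, 0, 0.0], "delta_rot": [0, 0, 0]},
    {"gripper": 0.5, "linear": [0, 0, 0.04], "delta_rot": [0, 0, 0]},
    {"gripper": 0.2, "linear": [0, 0, 0.09], "delta_rot": [0, 0, 0]},
    {"gripper": 0.2, "linear": [-0.01, -0.05, 0.09], "delta_rot": [0, 0, 0]},
    {"gripper": 0.2, "linear": [-0.05, -0.09, 0.09], "delta_rot": [0, 0, 0.05]},
    {"gripper": 0.2, "linear": [-0.08, -0.13, 0.09], "delta_rot": [0, 0, 0.1]},
    {"gripper": 0.2, "linear": [-0.11, -0.17, 0.09], "delta_rot": [0, 0, 0.14]},
    {"gripper": 0.2, "linear": [-0.14, -0.21, 0.09], "delta_rot": [0, 0, 0.17]},
  ],
)

```text
clock: 13.4
position: [0.4475, -0.222, 0.1617]
ee_rot: [0.002, 0.999, 0.04, 0.001]
contact_force: [0.3, -0.1, 0.6]
width: 0.0343
gripper_force: 0.0
```

```bash
python3 - <<'E'
from h import *
pose(); wshank(z=0.015)
t=cam("top"); print("pan region"); punches("top",t,[(0.67,0.10),(0.66,-0.04),(0.49,-0.025),(0.51,0.10)],z=.062); np.savez("top2",i=t[0])
print("pad"); punches("top",t,BOX)
E
```

```text
t 13.4 pos [ 0.4475 -0.222   0.1617] yaw 4.6 zax [ 0.002 -0.004 -1.   ] w 0.0343 F [ 0.3 -0.1  0.6] g 0.0
px [506. 274.] mid 0.4200 -0.3714 size 73 x 13 ang 1.5
px [358. 254.] mid 0.4269 -0.2546 size 63 x 13 ang 4.6
px [612. 204.] mid 0.4812 -0.4388 size 48 x 7 ang -8.1
pan region
[ 0.5876 -0.0163] centroid [ 0.5866 -0.0162] ang -5.3 L 0.091 W 0.016 [340. 237.]
[0.5895 0.0084] centroid [0.591  0.0083] ang -5.6 L 0.094 W 0.017 [331. 236.]
[0.5888 0.0442] centroid [0.5903 0.0441] ang -5.6 L 0.097 W 0.017 [318. 236.]
pad
[ 0.3984 -0.4053] centroid [ 0.3996 -0.4063] ang -36.3 L 0.059 W 0.032 [479. 303.]
[ 0.4411 -0.3549] centroid [ 0.4368 -0.3571] ang 27.3 L 0.119 W 0.039 [461. 291.]
[ 0.46   -0.2598] centroid [ 0.4549 -0.2569] ang -29.5 L 0.122 W 0.119 [425. 285.]
[ 0.5195 -0.394 ] centroid [ 0.521  -0.3922] ang 51.4 L 0.193 W 0.124 [471. 261.]
```

>>> send_rows(
  increments=[
    {"gripper": 0, "linear": [-0.013, -0.033, -0.01], "delta_rot": [0, 0, 0]},
    {"gripper": 0, "linear": [-0.013, -0.033, -0.04], "delta_rot": [0, 0, 0]},
    {"gripper": 0, "linear": [-0.013, -0.033, -0.08], "delta_rot": [0, 0, 0]},
    {"gripper": 0, "linear": [-0.013, -0.033, -0.12], "delta_rot": [0, 0, 0]},
    {"gripper": 0, "linear": [-0.013, -0.033, -0.147], "delta_rot": [0, 0, 0]},
    {"gripper": 0, "linear": [-0.013, -0.033, -0.151], "delta_rot": [0, 0, 0]},
    {"gripper": 0, "linear": [-0.013, -0.033, -0.151], "delta_rot": [0, 0, 0]},
  ],
)

```text
clock: 14.2
position: [0.4361, -0.2525, 0.0095]
ee_rot: [0.0, 0.999, 0.039, -0.0]
contact_force: [0.2, -0.2, -0.3]
width: 0.0426
gripper_force: 0.0
```

>>> send_rows(
  increments=[
    {"gripper": 1, "linear": [0, 0, 0], "delta_rot": [0, 0, 0]},
    {"gripper": 1, "linear": [0, 0, 0], "delta_rot": [0, 0, 0]},
    {"gripper": 1, "linear": [0, 0, 0], "delta_rot": [0, 0, 0]},
    {"gripper": 1, "linear": [0, 0, 0], "delta_rot": [0, 0, 0]},
    {"gripper": 1, "linear": [0, 0, 0], "delta_rot": [0, 0, 0]},
    {"gripper": 1, "linear": [0, 0, 0.04], "delta_rot": [0, 0, 0]},
    {"gripper": 1, "linear": [0, 0, 0.08], "delta_rot": [0, 0, 0]},
    {"gripper": 1, "linear": [0, 0, 0.12], "delta_rot": [0, 0, 0]},
  ],
)

```text
clock: 15.0
position: [0.4354, -0.2521, 0.1314]
ee_rot: [0.0, 0.999, 0.039, 0.0]
contact_force: [0.5, -1.1, -1.2]
width: 0.0092
gripper_force: 58.9
```

>>> send_rows(
  increments=[
    {"gripper": 1, "linear": [0.03, 0.03, 0.03], "delta_rot": [0, 0, -0.03]},
    {"gripper": 1, "linear": [0.06, 0.07, 0.04], "delta_rot": [0, 0, -0.07]},
    {"gripper": 1, "linear": [0.08, 0.11, 0.04], "delta_rot": [0, 0, -0.11]},
    {"gripper": 1, "linear": [0.11, 0.15, 0.04], "delta_rot": [0, 0, -0.15]},
    {"gripper": 1, "linear": [0.13, 0.19, 0.04], "delta_rot": [0, 0, -0.18]},
    {"gripper": 1, "linear": [0.15, 0.23, 0.04], "delta_rot": [0, 0, -0.18]},
    {"gripper": 1, "linear": [0.154, 0.26, 0.04], "delta_rot": [0, 0, -0.18]},
    {"gripper": 1, "linear": [0.154, 0.275, 0.04], "delta_rot": [0, 0, -0.18]},
  ],
)

```text
clock: 15.8
position: [0.59, 0.0256, 0.1699]
ee_rot: [-0.0, 0.999, -0.05, 0.0]
contact_force: [-0.1, -1.3, -1.0]
width: 0.009
gripper_force: 59.0
```

```bash
python3 - <<'E'
from h import *
pose(); w=cam("wrist"); print("held", (w[0].min(2)[240:380,305:335]>150).mean()); cv2.imwrite("pics/w4.png",w[0])
E
```

```text
t 15.8 pos [0.59   0.0256 0.1699] yaw -5.7 zax [ 0.001  0.001 -1.   ] w 0.0090 F [-0.1 -1.3 -1. ] g 59.0
held 0.7911904761904762
```

View pics/w4.png

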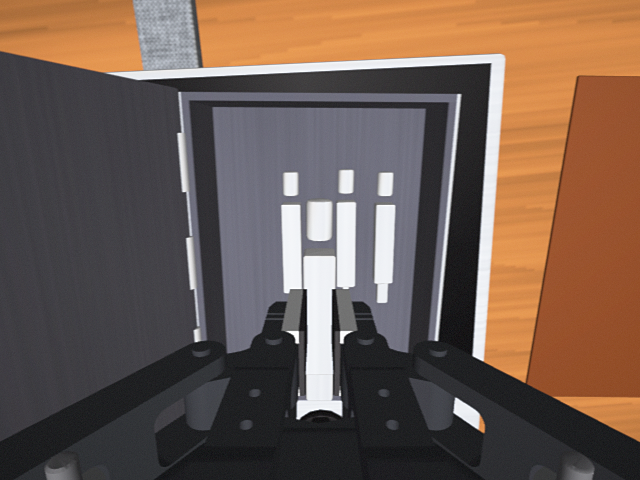

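The wrist view shows the held punch at px (320,310), over the gap between the punches at (291,245) and (346,245). A third is at (384,245), and all of them are inside the pan.

>>> send_rows(
  increments=[
    {"gripper": 1, "linear": [0, 0.001, -0.04], "delta_rot": [0, 0, 0]},
    {"gripper": 1, "linear": [0, 0.001, -0.07], "delta_rot": [0, 0, 0]},
    {"gripper": 1, "linear": [0, 0.001, -0.09], "delta_rot": [0, 0, 0]},
    {"gripper": 1, "linear": [0, 0.001, -0.097], "delta_rot": [0, 0, 0]},
    {"gripper": 1, "linear": [0, 0.001, -0.097], "delta_rot": [0, 0, 0]},
    {"gripper": 0.55, "linear": [0, 0.001, -0.097], "delta_rot": [0, 0, 0]},
    {"gripper": 0.5, "linear": [0, 0.001, -0.097], "delta_rot": [0, 0, 0]},
    {"gripper": 0.5, "linear": [0, 0.001, -0.097], "delta_rot": [0, 0, 0]},
  ],
)

```text
clock: 16.65
position: [0.5905, 0.0236, 0.0738]
ee_rot: [0.0, 0.999, -0.051, 0.001]
contact_force: [-0.2, 0.2, -0.2]
width: 0.0214
gripper_force: 0.0
```

>>> send_rows(
  increments=[
    {"gripper": 0.4, "linear": [0, 0, 0.04], "delta_rot": [0, 0, 0]},
    {"gripper": 0.2, "linear": [0, 0, 0.09], "delta_rot": [0, 0, 0]},
    {"gripper": 0.2, "linear": [-0.02, -0.05, 0.09], "delta_rot": [0, 0, 0]},
    {"gripper": 0.2, "linear": [-0.04, -0.095, 0.09], "delta_rot": [0, 0, 0.03]},
    {"gripper": 0.2, "linear": [-0.06, -0.14, 0.09], "delta_rot": [0, 0, 0.06]},
    {"gripper": 0.2, "linear": [-0.08, -0.185, 0.09], "delta_rot": [0, 0, 0.09]},
    {"gripper": 0.2, "linear": [-0.1, -0.23, 0.09], "delta_rot": [0, 0, 0.12]},
    {"gripper": 0.2, "linear": [-0.12, -0.275, 0.09], "delta_rot": [0, 0, 0.12]},
  ],
)

```text
clock: 17.45
position: [0.4689, -0.2529, 0.1634]
ee_rot: [0.001, 1.0, 0.009, 0.001]
contact_force: [1.0, -0.5, 0.5]
width: 0.0338
gripper_force: 0.0
```

>>> send_rows(
  increments=[
    {"gripper": 0.2, "linear": [-0.015, -0.045, 0], "delta_rot": [0, 0, 0]},
    {"gripper": 0.2, "linear": [-0.03, -0.085, 0], "delta_rot": [0, 0, 0]},
    {"gripper": 0.2, "linear": [-0.03, -0.1, 0], "delta_rot": [0, 0, 0]},
    {"gripper": 0.2, "linear": [-0.03, -0.1, 0], "delta_rot": [0, 0, 0]},
  ],
)

```text
clock: 17.85
position: [0.4397, -0.3534, 0.1629]
ee_rot: [0.001, 1.0, 0.007, 0.001]
contact_force: [-1.0, 0.5, -0.4]
width: 0.0342
gripper_force: 0.0
```

```bash
python3 - <<'E'
from h import *
pose(); wshank(z=0.015)
t=cam("top"); print("pan region"); punches("top",t,[(0.67,0.10),(0.66,-0.04),(0.49,-0.025),(0.51,0.10)],z=.062)
E
```

```text
t 17.9 pos [ 0.4397 -0.3534  0.1629] yaw 0.8 zax [ 0.002 -0.002 -1.   ] w 0.0342 F [-1.   0.5 -0.4] g 0.0
px [339. 249.] mid 0.4207 -0.3699 size 72 x 12 ang 1.4
px [432. 170.] mid 0.4821 -0.4351 size 48 x 7 ang -8.1
pan region
[ 0.5876 -0.0163] centroid [ 0.5865 -0.0162] ang -5.5 L 0.091 W 0.016 [340. 237.]
[0.5884 0.026 ] centroid [0.5895 0.0259] ang -9.7 L 0.102 W 0.054 [325. 237.]
```

>>> send_rows(
  increments=[
    {"gripper": 0, "linear": [-0.008, -0.017, -0.01], "delta_rot": [0, 0, 0]},
    {"gripper": 0, "linear": [-0.008, -0.017, -0.04], "delta_rot": [0, 0, 0]},
    {"gripper": 0, "linear": [-0.008, -0.017, -0.08], "delta_rot": [0, 0, 0]},
    {"gripper": 0, "linear": [-0.008, -0.017, -0.12], "delta_rot": [0, 0, 0]},
    {"gripper": 0, "linear": [-0.008, -0.017, -0.148], "delta_rot": [0, 0, 0]},
    {"gripper": 0, "linear": [-0.008, -0.017, -0.153], "delta_rot": [0, 0, 0]},
    {"gripper": 0, "linear": [-0.008, -0.017, -0.153], "delta_rot": [0, 0, 0]},
  ],
)

```text
clock: 18.65
position: [0.432, -0.3663, 0.0091]
ee_rot: [-0.001, 1.0, 0.01, -0.001]
contact_force: [0.1, -0.6, -0.2]
width: 0.043
gripper_force: 0.0
```

>>> send_rows(
  increments=[
    {"gripper": 1, "linear": [0, 0, 0], "delta_rot": [0, 0, 0]},
    {"gripper": 1, "linear": [0, 0, 0], "delta_rot": [0, 0, 0]},
    {"gripper": 1, "linear": [0, 0, 0], "delta_rot": [0, 0, 0]},
    {"gripper": 1, "linear": [0, 0, 0], "delta_rot": [0, 0, 0]},
    {"gripper": 1, "linear": [0, 0, 0], "delta_rot": [0, 0, 0]},
    {"gripper": 1, "linear": [0, 0, 0.04], "delta_rot": [0, 0, 0]},
    {"gripper": 1, "linear": [0, 0, 0.08], "delta_rot": [0, 0, 0]},
    {"gripper": 1, "linear": [0, 0, 0.12], "delta_rot": [0, 0, 0]},
  ],
)

```text
clock: 19.45
position: [0.4313, -0.368, 0.1312]
ee_rot: [0.0, 1.0, 0.009, 0.0]
contact_force: [0.7, -1.2, -1.6]
width: 0.0088
gripper_force: 58.9
```

>>> send_rows(
  increments=[
    {"gripper": 1, "linear": [0.03, 0.03, 0.03], "delta_rot": [0, 0, -0.03]},
    {"gripper": 1, "linear": [0.06, 0.07, 0.04], "delta_rot": [0, 0, -0.07]},
    {"gripper": 1, "linear": [0.08, 0.11, 0.04], "delta_rot": [0, 0, -0.11]},
    {"gripper": 1, "linear": [0.1, 0.15, 0.04], "delta_rot": [0, 0, -0.11]},
    {"gripper": 1, "linear": [0.12, 0.19, 0.04], "delta_rot": [0, 0, -0.11]},
    {"gripper": 1, "linear": [0.14, 0.23, 0.04], "delta_rot": [0, 0, -0.11]},
    {"gripper": 1, "linear": [0.155, 0.27, 0.04], "delta_rot": [0, 0, -0.11]},
    {"gripper": 1, "linear": [0.155, 0.31, 0.04], "delta_rot": [0, 0, -0.11]},
  ],
)

```text
clock: 20.25
position: [0.5886, -0.0565, 0.1699]
ee_rot: [0.0, 0.999, -0.046, 0.002]
contact_force: [0.5, -0.5, -1.1]
width: 0.009
gripper_force: 58.9
```

```bash
python3 - <<'E'
from h import *
pose(); w=cam("wrist"); print("held", (w[0].min(2)[240:380,305:335]>150).mean()); cv2.imwrite("pics/w5.png",w[0])
wshank(w,z=.066,box=[(0.67,0.10),(0.66,-0.04),(0.49,-0.025),(0.51,0.10)])
E
```

```text
t 20.2 pos [ 0.5886 -0.0565  0.1699] yaw -5.3 zax [ 0.003 -0.    -1.   ] w 0.0090 F [ 0.5 -0.5 -1.1] g 58.9
held 0.809047619047619
px [196. 261.] mid 0.5811 0.0253 size 63 x 14 ang -5.0
px [257. 262.] mid 0.5763 -0.0146 size 66 x 14 ang -5.0
px [166. 265.] mid 0.5792 0.0459 size 73 x 14 ang -5.5
px [219. 262.] mid 0.5780 0.0104 size 71 x 14 ang -4.9
px [193. 195.] mid 0.6252 0.0198 size 15 x 10 ang -6.3
px [255. 195.] mid 0.6223 -0.0191 size 15 x 9 ang -7.4
px [160. 194.] mid 0.6280 0.0399 size 14 x 11 ang -5.3
px [215. 192.] mid 0.6261 0.0052 size 14 x 10 ang -5.3
```

View pics/w5.png

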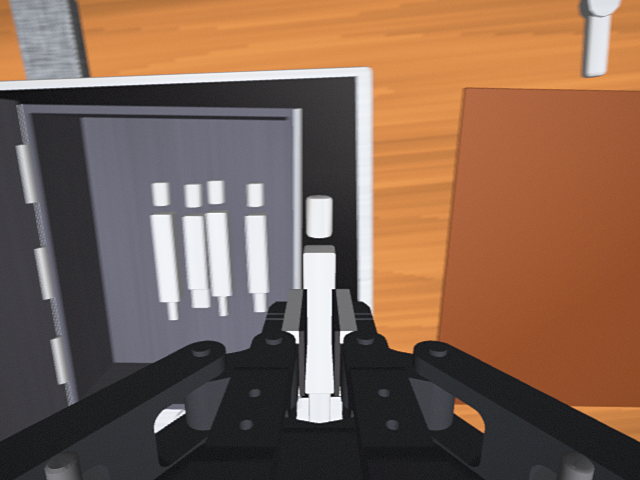

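Four punches lie flat in the pan, at px x≈165, 196, 219 and 257, with the fifth held. The gap between the two rightmost is the drop spot.

>>> send_rows(
  increments=[
    {"gripper": 1, "linear": [0, 0.04, 0], "delta_rot": [0, 0, 0]},
    {"gripper": 1, "linear": [0, 0.054, -0.04], "delta_rot": [0, 0, 0]},
    {"gripper": 1, "linear": [0, 0.054, -0.07], "delta_rot": [0, 0, 0]},
    {"gripper": 1, "linear": [0, 0.054, -0.093], "delta_rot": [0, 0, 0]},
    {"gripper": 1, "linear": [0, 0.054, -0.095], "delta_rot": [0, 0, 0]},
    {"gripper": 1, "linear": [0, 0.054, -0.095], "delta_rot": [0, 0, 0]},
    {"gripper": 0.55, "linear": [0, 0.054, -0.095], "delta_rot": [0, 0, 0]},
    {"gripper": 0.5, "linear": [0, 0.054, -0.095], "delta_rot": [0, 0, 0]},
  ],
)

```text
clock: 21.1
position: [0.5878, -0.0045, 0.0761]
ee_rot: [0.0, 0.999, -0.046, 0.002]
contact_force: [-0.7, 0.1, 1.0]
width: 0.0213
gripper_force: 0.0
```

>>> send_rows(
  increments=[
    {"gripper": 0.5, "linear": [0, 0, 0], "delta_rot": [0, 0, 0]},
    {"gripper": 0.5, "linear": [0, 0, 0.05], "delta_rot": [0, 0, 0]},
    {"gripper": 1, "linear": [0, 0, 0.1], "delta_rot": [0, 0, 0]},
    {"gripper": 1, "linear": [0, -0.05, 0.12], "delta_rot": [0, 0, 0]},
    {"gripper": 1, "linear": [0, -0.1, 0.12], "delta_rot": [0, 0, 0]},
    {"gripper": 1, "linear": [0, -0.12, 0.12], "delta_rot": [0, 0, 0]},
    {"gripper": 1, "linear": [0, -0.12, 0.12], "delta_rot": [0, 0, 0]},
    {"gripper": 1, "linear": [0, -0.12, 0.12], "delta_rot": [0, 0, 0]},
  ],
)

```text
clock: 21.9
position: [0.5865, -0.1242, 0.1947]
ee_rot: [-0.0, 0.999, -0.047, 0.0]
contact_force: [-0.2, -0.3, 0.2]
width: -0.0003
gripper_force: 0.0
```

```bash
python3 - <<'E'
from h import *
pose(); t=cam("top"); s=cam("side")
a=cv2.resize(t[0][185:315,190:390],(800,520),interpolation=cv2.INTER_CUBIC)
cv2.imwrite("pics/t3.png",a); np.savez("top3",i=t[0])
cv2.imwrite("pics/s3.png",cv2.resize(s[0][140:300,240:440],(800,640))[:600])
E
```

```text
t 21.9 pos [ 0.5865 -0.1242  0.1947] yaw -5.4 zax [ 0.     0.001 -1.   ] w -0.0003 F [-0.2 -0.3  0.2] g 0.0
```

View pics/t3.png

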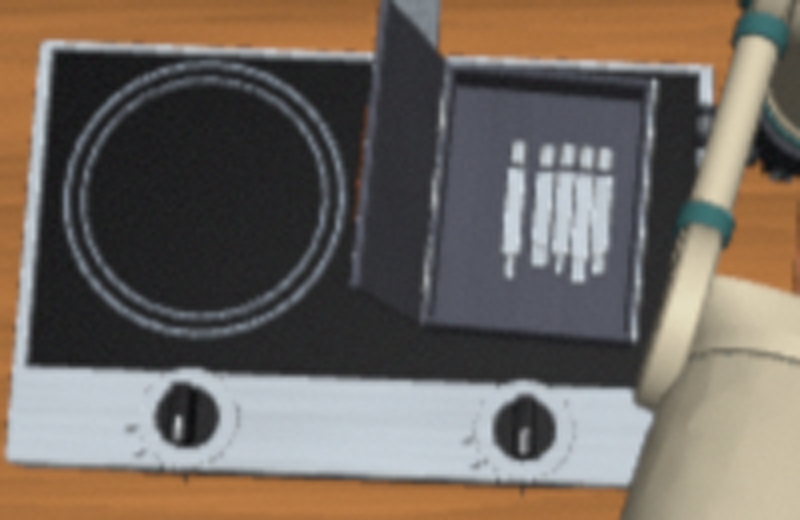

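View pics/s3.png

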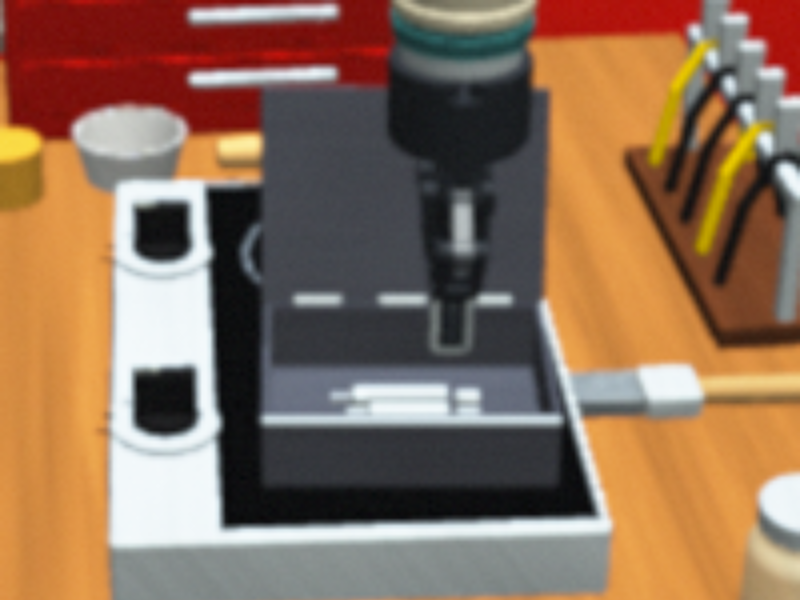

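All five punches lie in the pan, and the fifth sits on top between two others. The lid is still upright and the right dial at px (523,430) is untouched. Next I'll bring the closed fingers over and behind the lid.

>>> send_rows(
  increments=[
    {"gripper": 1, "linear": [0, 0, 0.05], "delta_rot": [0, 0, 0]},
    {"gripper": 1, "linear": [0, 0, 0.096], "delta_rot": [0, 0, 0]},
    {"gripper": 1, "linear": [0.002, 0.05, 0.096], "delta_rot": [0, 0, 0]},
    {"gripper": 1, "linear": [0.004, 0.1, 0.096], "delta_rot": [0, 0, 0]},
    {"gripper": 1, "linear": [0.006, 0.15, 0.096], "delta_rot": [0, 0, 0]},
    {"gripper": 1, "linear": [0.008, 0.2, 0.096], "delta_rot": [0, 0, 0]},
    {"gripper": 1, "linear": [0.01, 0.25, 0.096], "delta_rot": [0, 0, 0]},
    {"gripper": 1, "linear": [0.012, 0.29, 0.096], "delta_rot": [0, 0, 0]},
  ],
)

```text
clock: 22.8
position: [0.5974, 0.1704, 0.2904]
ee_rot: [-0.001, 0.999, -0.044, -0.0]
contact_force: [0.3, -0.5, -0.4]
width: 0.0002
gripper_force: 0.0
```

>>> send_rows(
  increments=[
    {"gripper": 1, "linear": [0, 0, 0], "delta_rot": [0, 0, 0]},
    {"gripper": 1, "linear": [0, 0, -0.03], "delta_rot": [0, 0, 0]},
    {"gripper": 1, "linear": [0, 0, -0.06], "delta_rot": [0, 0, 0]},
    {"gripper": 1, "linear": [0, 0, -0.07], "delta_rot": [0, 0, 0]},
    {"gripper": 1, "linear": [0, 0, -0.07], "delta_rot": [0, 0, 0]},
  ],
)

```text
clock: 23.3
position: [0.5972, 0.166, 0.2187]
ee_rot: [0.0, 0.999, -0.046, -0.002]
contact_force: [0.7, 0.3, -0.5]
width: -0.0002
gripper_force: 0.0
```

```bash
python3 - <<'E'
from h import *
pose(); s=cam("side"); cv2.imwrite("pics/s4.png",cv2.resize(s[0][120:280,240:440],(800,640))[:600])
d=np.load("top0.npz")
for n,u in (("BL",(455,68)),("BR",(655,82)),("FR",(635,340)),("FL",(425,322))): print(n,ray((190+u[0]/4,185+u[1]/4),d["K"],d["Rw"],d["c"],.1).round(4))
E
```

```text
t 23.3 pos [0.5972 0.166  0.2187] yaw -5.2 zax [-0.004 -0.001 -1.   ] w -0.0002 F [ 0.7  0.3 -0.5] g 0.0
BL [0.6788 0.0816 0.1   ]
BR [ 0.6666 -0.0547  0.1   ]
FR [ 0.4896 -0.036   0.1   ]
FL [0.5042 0.1037 0.1   ]
```

View pics/s4.png

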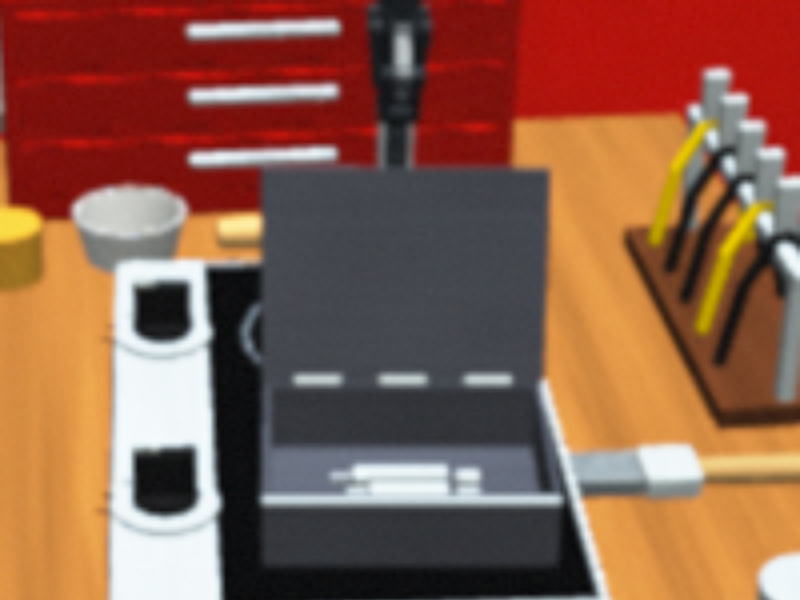

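The fingers stand behind the lid at px (397,150 in crop). Now I'll push it over along an arc, slowly.

>>> send_rows(
  increments=[
    {"gripper": 1, "linear": [-0.002, -0.025, 0], "delta_rot": [0, 0, 0]},
    {"gripper": 1, "linear": [-0.004, -0.045, 0], "delta_rot": [0, 0, 0]},
    {"gripper": 1, "linear": [-0.005, -0.055, 0], "delta_rot": [0, 0, 0]},
    {"gripper": 1, "linear": [-0.006, -0.066, 0], "delta_rot": [0, 0, 0]},
    {"gripper": 1, "linear": [-0.007, -0.077, 0], "delta_rot": [0, 0, 0]},
    {"gripper": 1, "linear": [-0.008, -0.089, -0.003], "delta_rot": [0, 0, 0]},
    {"gripper": 1, "linear": [-0.009, -0.101, -0.006], "delta_rot": [0, 0, 0]},
    {"gripper": 1, "linear": [-0.01, -0.112, -0.01], "delta_rot": [0, 0, 0]},
  ],
)

```text
clock: 24.15
position: [0.5883, 0.0531, 0.2098]
ee_rot: [-0.0, 0.999, -0.046, -0.0]
contact_force: [0.2, 1.2, 0.2]
width: -0.0001
gripper_force: 0.6
```

```bash
python3 - <<'E'
from h import *
pose(); s=cam("side"); cv2.imwrite("pics/s5.png",cv2.resize(s[0][120:280,240:440],(800,640))[:600])
E
```

```text
t 24.1 pos [0.5883 0.0531 0.2098] yaw -5.3 zax [-0.001  0.    -1.   ] w -0.0001 F [0.2 1.2 0.2] g 0.6
```

View pics/s5.png

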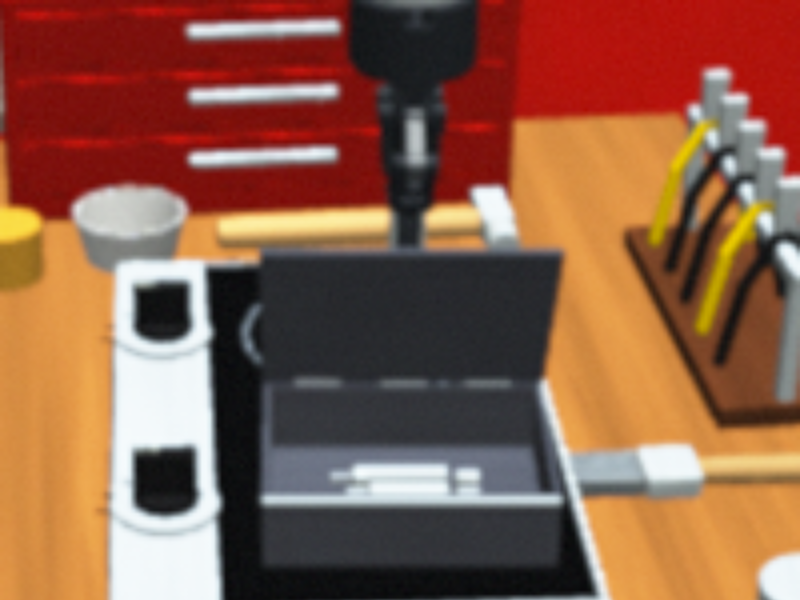

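>>> send_rows(
  increments=[
    {"gripper": 1, "linear": [-0.001, -0.01, -0.007], "delta_rot": [0, 0, 0]},
    {"gripper": 1, "linear": [-0.002, -0.02, -0.013], "delta_rot": [0, 0, 0]},
    {"gripper": 1, "linear": [-0.003, -0.029, -0.021], "delta_rot": [0, 0, 0]},
    {"gripper": 1, "linear": [-0.003, -0.038, -0.03], "delta_rot": [0, 0, 0]},
    {"gripper": 1, "linear": [-0.004, -0.045, -0.039], "delta_rot": [0, 0, 0]},
    {"gripper": 1, "linear": [-0.005, -0.052, -0.049], "delta_rot": [0, 0, 0]},
    {"gripper": 1, "linear": [-0.005, -0.057, -0.06], "delta_rot": [0, 0, 0]},
    {"gripper": 1, "linear": [-0.006, -0.062, -0.071], "delta_rot": [0, 0, 0]},
  ],
)

```text
clock: 25.0
position: [0.5827, -0.0085, 0.1383]
ee_rot: [0.0, 0.999, -0.046, 0.0]
contact_force: [1.0, 0.3, 1.1]
width: 0.0003
gripper_force: 0.4
```

>>> send_rows(
  increments=[
    {"gripper": 1, "linear": [0, -0.002, -0.006], "delta_rot": [0, 0, 0]},
    {"gripper": 1, "linear": [0, -0.003, -0.012], "delta_rot": [0, 0, 0]},
    {"gripper": 1, "linear": [0, -0.005, -0.018], "delta_rot": [0, 0, 0]},
    {"gripper": 1, "linear": [0, -0.005, -0.023], "delta_rot": [0, 0, 0]},
    {"gripper": 1, "linear": [0, -0.005, -0.027], "delta_rot": [0, 0, 0]},
    {"gripper": 1, "linear": [0, -0.005, -0.03], "delta_rot": [0, 0, 0]},
  ],
)

```text
clock: 25.6
position: [0.5827, -0.013, 0.1091]
ee_rot: [0.0, 0.999, -0.046, 0.0]
contact_force: [0.1, 0.2, 0.7]
width: 0.0002
gripper_force: 0.3
```

>>> send_rows(
  increments=[
    {"gripper": 1, "linear": [0, 0, -0.002], "delta_rot": [0, 0, 0]},
    {"gripper": 1, "linear": [0, 0, -0.003], "delta_rot": [0, 0, 0]},
    {"gripper": 1, "linear": [0, 0, -0.004], "delta_rot": [0, 0, 0]},
    {"gripper": 1, "linear": [0, 0, -0.005], "delta_rot": [0, 0, 0]},
    {"gripper": 1, "linear": [0, 0, -0.005], "delta_rot": [0, 0, 0]},
  ],
)

```text
clock: 26.1
position: [0.5827, -0.013, 0.1064]
ee_rot: [0.0, 0.999, -0.046, 0.001]
contact_force: [-2.9, 0.0, 10.5]
width: 0.0004
gripper_force: 5.4
```

```bash
python3 - <<'E'
from h import *
pose(); s=cam("side"); cv2.imwrite("pics/s6.png",cv2.resize(s[0][150:310,240:440],(800,640))[:600])
E
```

```text
t 26.1 pos [ 0.5827 -0.013   0.1064] yaw -5.3 zax [ 0.001 -0.    -1.   ] w 0.0004 F [-2.9  0.  10.5] g 5.4
```

View pics/s6.png

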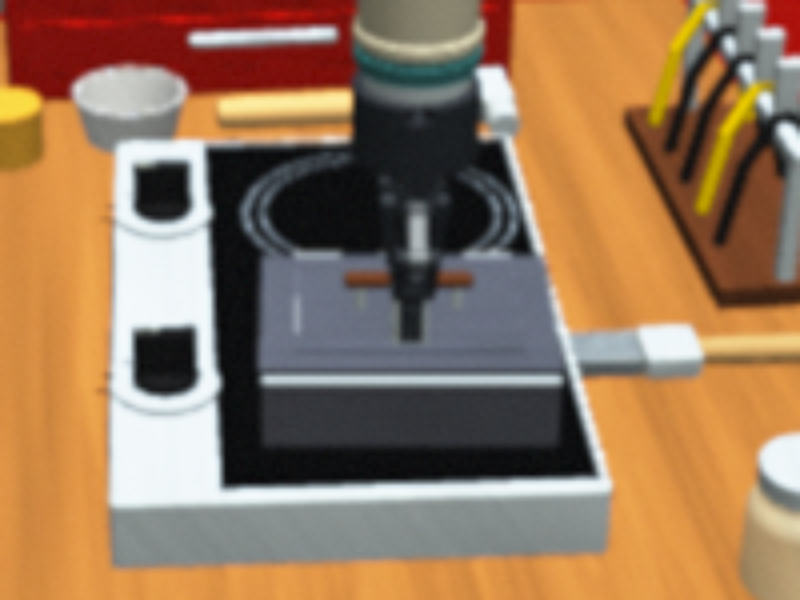

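The lid is flat and shut: side view shows the lid plate level and closed along px (260–560, 375), with a 10 N reaction. Next I'll lift, turn the tool 90° and open the fingers for a two-point push on the −y wall.

>>> send_rows(
  increments=[
    {"gripper": 1, "linear": [0, 0, 0.04], "delta_rot": [0, 0, 0]},
    {"gripper": 1, "linear": [0, -0.01, 0.09], "delta_rot": [0, 0, 0.1]},
    {"gripper": 1, "linear": [-0.003, -0.04, 0.11], "delta_rot": [0, 0, 0.24]},
    {"gripper": -1, "linear": [-0.006, -0.08, 0.11], "delta_rot": [0, 0, 0.38]},
    {"gripper": -1, "linear": [-0.009, -0.1, 0.11], "delta_rot": [0, 0, 0.52]},
    {"gripper": -1, "linear": [-0.009, -0.1, 0.11], "delta_rot": [0, 0, 0.66]},
    {"gripper": -1, "linear": [-0.009, -0.1, 0.11], "delta_rot": [0, 0, 0.8]},
    {"gripper": -1, "linear": [-0.009, -0.1, 0.11], "delta_rot": [0, 0, 0.94]},
  ],
)

```text
clock: 26.95
position: [0.5735, -0.1133, 0.2143]
ee_rot: [-0.0, 0.91, 0.414, 0.0]
contact_force: [0.0, -0.7, -0.2]
width: 0.0723
gripper_force: 0.0
```

>>> send_rows(
  increments=[
    {"gripper": -1, "linear": [0, 0, 0], "delta_rot": [0, 0, 0.14]},
    {"gripper": -1, "linear": [0, 0, 0], "delta_rot": [0, 0, 0.28]},
    {"gripper": -1, "linear": [0, 0, 0], "delta_rot": [0, 0, 0.42]},
    {"gripper": -1, "linear": [0, 0, 0], "delta_rot": [0, 0, 0.56]},
    {"gripper": -1, "linear": [0, 0, 0], "delta_rot": [0, 0, 0.624]},
    {"gripper": -1, "linear": [0, 0, 0], "delta_rot": [0, 0, 0.624]},
  ],
)

```text
clock: 27.55
position: [0.5736, -0.1129, 0.2143]
ee_rot: [0.0, 0.741, 0.671, 0.0]
contact_force: [0.1, -0.1, 0.2]
width: 0.0856
gripper_force: 0.0
```

```bash
python3 - <<'E'
from h import *
pose(); print(get_state()["qpos"].round(2))
E
```

```text
t 27.6 pos [ 0.5736 -0.1129  0.2143] yaw 84.3 zax [ 0.  0. -1.] w 0.0856 F [ 0.1 -0.1  0.2] g 0.0
[-0.31  0.3   1.51  0.    1.33 -0.21]
```

>>> send_rows(
  increments=[
    {"gripper": -1, "linear": [0, 0, -0.04], "delta_rot": [0, 0, 0]},
    {"gripper": -1, "linear": [0, 0, -0.08], "delta_rot": [0, 0, 0]},
    {"gripper": -1, "linear": [0, 0, -0.12], "delta_rot": [0, 0, 0]},
    {"gripper": -1, "linear": [0, 0, -0.148], "delta_rot": [0, 0, 0]},
    {"gripper": -1, "linear": [0, 0, -0.152], "delta_rot": [0, 0, 0]},
    {"gripper": -1, "linear": [0, 0.02, -0.152], "delta_rot": [0, 0, 0]},
    {"gripper": -1, "linear": [0.001, 0.035, -0.152], "delta_rot": [0, 0, 0]},
    {"gripper": -1, "linear": [0.001, 0.04, -0.152], "delta_rot": [0, 0, 0]},
  ],
)

```text
clock: 28.35
position: [0.5755, -0.0718, 0.0637]
ee_rot: [0.001, 0.741, 0.672, 0.001]
contact_force: [0.3, 0.1, -0.1]
width: 0.0855
gripper_force: 0.0
```

>>> send_rows(
  increments=[
    {"gripper": -1, "linear": [0.0005, 0.005, 0], "delta_rot": [0, 0, 0]},
    {"gripper": -1, "linear": [0.001, 0.01, 0], "delta_rot": [0, 0, 0]},
    {"gripper": -1, "linear": [0.001, 0.015, 0], "delta_rot": [0, 0, 0]},
    {"gripper": -1, "linear": [0.001, 0.02, 0], "delta_rot": [0, 0, 0]},
    {"gripper": -1, "linear": [0.002, 0.025, 0], "delta_rot": [0, 0, 0]},
    {"gripper": -1, "linear": [0.002, 0.03, 0], "delta_rot": [0, 0, 0]},
    {"gripper": -1, "linear": [0.002, 0.035, 0], "delta_rot": [0, 0, 0]},
    {"gripper": -1, "linear": [0.003, 0.04, 0], "delta_rot": [0, 0, 0]},
  ],
)

```text
clock: 29.15
position: [0.5777, -0.0355, 0.0626]
ee_rot: [0.002, 0.741, 0.672, -0.001]
contact_force: [-1.0, -8.0, 0.7]
width: 0.0855
gripper_force: 3.9
```

```bash
python3 - <<'E'
from h import *
pose(); t=cam("top"); s=cam("side"); cv2.imwrite("pics/ts.png",np.hstack([cv2.resize(t[0][185:315,190:390],(400,260)),cv2.resize(s[0][150:280,240:440],(400,260))]))
E
```

```text
t 29.1 pos [ 0.5777 -0.0355  0.0626] yaw 84.4 zax [ 0.    -0.005 -1.   ] w 0.0855 F [-1.  -8.   0.7] g 3.9
```

View pics/ts.png

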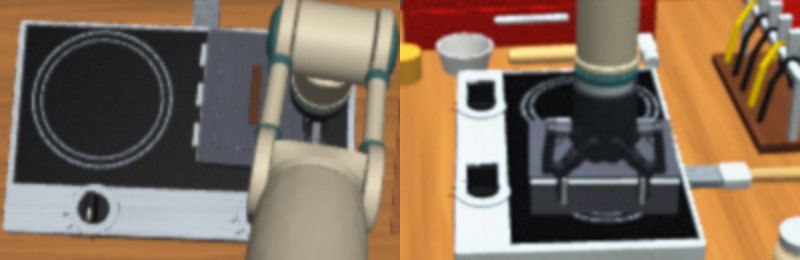

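Both fingers are pushing squarely on the wall, and the pan has moved toward the ring. Continuing.

>>> send_rows(
  increments=[
    {"gripper": -1, "linear": [0.001, 0.01, 0], "delta_rot": [0, 0, 0]},
    {"gripper": -1, "linear": [0.0015, 0.02, 0], "delta_rot": [0, 0, 0]},
    {"gripper": -1, "linear": [0.002, 0.03, 0], "delta_rot": [0, 0, 0]},
    {"gripper": -1, "linear": [0.003, 0.04, 0], "delta_rot": [0, 0, 0]},
    {"gripper": -1, "linear": [0.0035, 0.05, 0], "delta_rot": [0, 0, 0]},
    {"gripper": -1, "linear": [0.004, 0.06, 0], "delta_rot": [0, 0, 0]},
    {"gripper": -1, "linear": [0.005, 0.07, 0], "delta_rot": [0, 0, 0]},
    {"gripper": -1, "linear": [0.0055, 0.08, 0], "delta_rot": [0, 0, 0]},
  ],
)

```text
clock: 30.05
position: [0.5834, 0.0447, 0.0626]
ee_rot: [0.002, 0.741, 0.672, -0.001]
contact_force: [-0.9, -8.3, 1.1]
width: 0.0853
gripper_force: 4.0
```

>>> send_rows(
  increments=[
    {"gripper": -1, "linear": [0.001, 0.01, 0], "delta_rot": [0, 0, 0]},
    {"gripper": -1, "linear": [0.0015, 0.02, 0], "delta_rot": [0, 0, 0]},
    {"gripper": -1, "linear": [0.002, 0.03, 0], "delta_rot": [0, 0, 0]},
    {"gripper": -1, "linear": [0.003, 0.04, 0], "delta_rot": [0, 0, 0]},
    {"gripper": -1, "linear": [0.0035, 0.05, 0], "delta_rot": [0, 0, 0]},
    {"gripper": -1, "linear": [0.004, 0.06, 0], "delta_rot": [0, 0, 0]},
    {"gripper": -1, "linear": [0.0045, 0.065, 0], "delta_rot": [0, 0, 0]},
    {"gripper": -1, "linear": [0.005, 0.07, 0], "delta_rot": [0, 0, 0]},
  ],
)

```text
clock: 30.85
position: [0.588, 0.1145, 0.0626]
ee_rot: [0.002, 0.741, 0.672, -0.002]
contact_force: [-0.9, -8.5, 2.3]
width: 0.0851
gripper_force: 4.3
```

```bash
python3 - <<'E'
from h import *
pose(); t=cam("top"); s=cam("side"); cv2.imwrite("pics/ts2.png",cv2.resize(t[0][185:315,190:390],(800,520)))
E
```

```text
t 30.9 pos [0.588  0.1145 0.0626] yaw 84.4 zax [-0.    -0.005 -1.   ] w 0.0851 F [-0.9 -8.5  2.3] g 4.3
```

View pics/ts2.png

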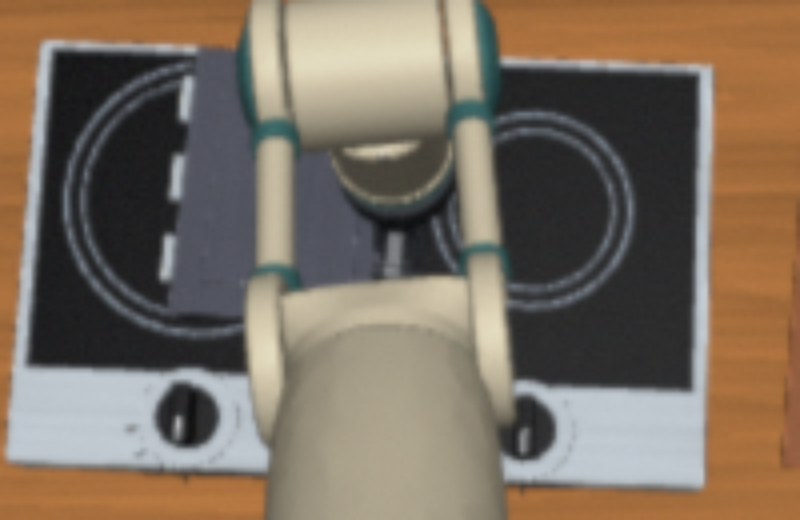

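The lid's hinge edge runs from crop px (198,48) to (168,318), and the ring is centred at (205,199). I'll compute the remaining push.

```bash
python3 - <<'E'
from h import *
d=np.load("top0.npz"); r=lambda u,z:ray((190+u[0]/4-.4,185+u[1]/4-.4),d["K"],d["Rw"],d["c"],z)[:2]
a,b=r((198,48),.106),r((168,318),.106); x=(a-b)/np.linalg.norm(a-b); y=np.array([-x[1],x[0]])
print(a,b,np.linalg.norm(a-b),np.degrees(np.arctan2(x[1],x[0])),"pan",(a+b)/2-.07*y)
print("ring",[r(u,.05) for u in((205,199),)], "pts",(r((65,199),.05)+r((346,199),.05))/2,(r((205,61),.05)+r((205,337),.05))/2)
s=get_state()["position"][:2]; print("pan from tool",s+.083*y)
E
```

```text
[0.69536204 0.25700538] [0.51016419 0.27483967] 0.18605457830916208 -5.500542029935102 pan [0.59605325 0.19624485]
ring [array([0.60227144, 0.26011021])] pts [0.60226445 0.2597145 ] [0.60351973 0.26012315]
pan from tool [0.59611321 0.1980594 ]
```

>>> send_rows(
  increments=[
    {"gripper": -1, "linear": [0.001, 0.01, 0], "delta_rot": [0, 0, 0]},
    {"gripper": -1, "linear": [0.002, 0.02, 0], "delta_rot": [0, 0, 0]},
    {"gripper": -1, "linear": [0.003, 0.03, 0], "delta_rot": [0, 0, 0]},
    {"gripper": -1, "linear": [0.004, 0.04, 0], "delta_rot": [0, 0, 0]},
    {"gripper": -1, "linear": [0.005, 0.048, 0], "delta_rot": [0, 0, 0]},
    {"gripper": -1, "linear": [0.006, 0.055, 0], "delta_rot": [0, 0, 0]},
    {"gripper": -1, "linear": [0.006, 0.059, 0], "delta_rot": [0, 0, 0]},
    {"gripper": -1, "linear": [0.006, 0.062, 0], "delta_rot": [0, 0, 0]},
  ],
)

```text
clock: 31.75
position: [0.5941, 0.1763, 0.0626]
ee_rot: [0.002, 0.741, 0.672, -0.002]
contact_force: [0.3, -8.4, 2.4]
width: 0.0854
gripper_force: 4.4
```

>>> send_rows(
  increments=[
    {"gripper": -1, "linear": [0, 0, 0], "delta_rot": [0, 0, 0]},
    {"gripper": -1, "linear": [0, -0.01, 0], "delta_rot": [0, 0, 0]},
    {"gripper": -1, "linear": [0, -0.04, 0], "delta_rot": [0, 0, 0]},
    {"gripper": -1, "linear": [0, -0.07, 0.04], "delta_rot": [0, 0, 0]},
    {"gripper": -1, "linear": [-0.01, -0.1, 0.09], "delta_rot": [0, 0, 0]},
    {"gripper": -1, "linear": [-0.03, -0.14, 0.13], "delta_rot": [0, 0, 0]},
    {"gripper": -1, "linear": [-0.06, -0.17, 0.15], "delta_rot": [0, 0, 0]},
    {"gripper": -1, "linear": [-0.09, -0.2, 0.15], "delta_rot": [0, 0, 0]},
  ],
)

```text
clock: 32.55
position: [0.5095, -0.0188, 0.2148]
ee_rot: [0.003, 0.741, 0.671, 0.002]
contact_force: [1.0, -1.0, 0.9]
width: 0.085
gripper_force: 0.0
```

```bash
python3 - <<'E'
from h import *
pose(); t=cam("top"); s=cam("side"); cv2.imwrite("pics/ts3.png",cv2.resize(t[0][185:315,190:390],(800,520),interpolation=cv2.INTER_CUBIC)); np.savez("top4",i=t[0])
E
```

```text
t 32.5 pos [ 0.5095 -0.0188  0.2148] yaw 84.4 zax [ 0.007 -0.001 -1.   ] w 0.0850 F [ 1.  -1.   0.9] g 0.0
```

View pics/ts3.png

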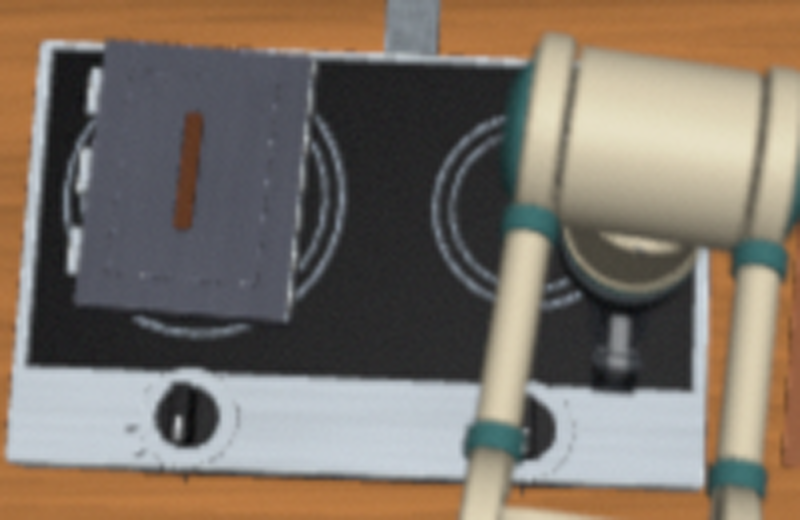

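The lid corners are at crop px (107,40), (315,60), (290,322) and (75,305), with the lid flat. The left dial is at (187,415). That makes 16 views, over the 14 allowed, so I'll work from numbers only from here.

```bash
python3 - <<'E'
from h import *
d=np.load("top0.npz"); r=lambda u,z:ray((190+u[0]/4-.4,185+u[1]/4-.4),d["K"],d["Rw"],d["c"],z)[:2]
c=[r(u,.106) for u in((107,40),(315,60),(290,322),(75,305))]; print(np.round(c,4),"pan",np.mean(c,0))
print("ring",(r((65,199),.05)+r((346,199),.05))/2)
hob=[r(u,.05) for u in((42,42),(714,66),(702,488),(8,462))]; print(np.round(hob,4))
cc=np.mean(hob,0); yv=((hob[0]-hob[1])+(hob[3]-hob[2])); yv/=np.linalg.norm(yv); xv=np.array([yv[1],-yv[0]]); print("hob",cc,np.degrees(np.arctan2(xv[1],xv[0])),"ring",cc+.04*xv+.115*yv,"dial",cc-.115*xv+.115*yv)
# dial blob in top4
i=np.load("top4.npz")["i"]; g=i.max(2)[278:300,224:250]; m=(g<70).astype(np.uint8)
n,l,st,ce=cv2.connectedComponentsWithStats(m); k=1+np.argmax(st[1:,4]); print("dial blob",ce[k]+[224,278],st[k], ray(ce[k]+[224,278],d["K"],d["Rw"],d["c"],.08)[:2])
E
```

```text
[[0.7021 0.3189]
 [0.6856 0.1775]
 [0.506  0.194 ]
 [0.52   0.3366]] pan [0.60340933 0.25675192]
ring [0.60226445 0.2597145 ]
[[ 0.7181  0.3768]
 [ 0.6923 -0.0996]
 [ 0.3947 -0.0809]
 [ 0.4212  0.3926]]
hob [0.55657785 0.14720273] -3.1497610249684835 ring [0.60283621 0.25983116] dial [0.44807037 0.26834779]
dial blob [236.67346939 288.10884354] [  6   3  14  16 147] [0.44870847 0.26498355]
```

The pan is within about 3 mm of the ring centre. Next is the left dial at (0.448, 0.2665), with its bar at yaw −3.1°. The grasp is turned half round to stay inside the wrist range.

>>> send_rows(
  increments=[
    {"gripper": -1, "linear": [-0.03, 0.02, 0], "delta_rot": [0, 0, 0.14]},
    {"gripper": 0, "linear": [-0.061, 0.05, 0], "delta_rot": [0, 0, 0.28]},
    {"gripper": 0, "linear": [-0.061, 0.09, 0], "delta_rot": [0, 0, 0.42]},
    {"gripper": 0, "linear": [-0.061, 0.13, 0], "delta_rot": [0, 0, 0.56]},
    {"gripper": 0, "linear": [-0.061, 0.17, 0], "delta_rot": [0, 0, 0.7]},
    {"gripper": 0, "linear": [-0.061, 0.21, 0], "delta_rot": [0, 0, 0.84]},
    {"gripper": 0, "linear": [-0.061, 0.25, 0], "delta_rot": [0, 0, 0.98]},
    {"gripper": 0, "linear": [-0.061, 0.285, 0], "delta_rot": [0, 0, 1.12]},
  ],
)

```text
clock: 33.45
position: [0.4463, 0.2704, 0.2112]
ee_rot: [-0.0, 0.268, 0.963, 0.0]
contact_force: [0.7, -0.1, 0.9]
width: 0.0426
gripper_force: 0.0
```

>>> send_rows(
  increments=[
    {"gripper": 0, "linear": [0, 0, 0], "delta_rot": [0, 0, 0.14]},
    {"gripper": 0, "linear": [0, 0, 0], "delta_rot": [0, 0, 0.28]},
    {"gripper": 0, "linear": [0, 0, 0], "delta_rot": [0, 0, 0.42]},
    {"gripper": 0, "linear": [0, 0, 0], "delta_rot": [0, 0, 0.495]},
    {"gripper": 0, "linear": [0, 0, 0], "delta_rot": [0, 0, 0.495]},
    {"gripper": 0, "linear": [0, 0, 0], "delta_rot": [0, 0, 0.495]},
  ],
)

```text
clock: 34.05
position: [0.4466, 0.268, 0.2112]
ee_rot: [-0.0, 0.028, 1.0, 0.0]
contact_force: [-0.7, -0.5, -0.5]
width: 0.0426
gripper_force: 0.0
```

```bash
python3 - <<'E'
from h import *
pose(); print(get_state()["qpos"].round(2))
i,K,Rw,c=cam("wrist"); np.savez("wd",i=i,K=K,Rw=Rw,c=c)
# dial: dark blob near expected spot at z=.094
u=proj((0.4483,0.2665,.09),K,Rw,c); print("expected px",u)
for p in [(.448+.0,.2665+dy,.09) for dy in(-.04,-.03,-.02,-.01,0,.01,.02,.03,.04)]:
    q=proj(p,K,Rw,c).round().astype(int); print(p[1],q,i[q[1],q[0]] if 0<=q[0]<640 and 0<=q[1]<480 else None)
E
```

```text
t 34.0 pos [0.4466 0.268  0.2112] yaw 176.8 zax [-0.001  0.    -1.   ] w 0.0426 F [-0.7 -0.5 -0.5] g 0.0
[ 0.41  0.21  1.65  0.    1.28 -1.11]
expected px [317.02302064 239.22574474]
0.2265 [260 242] [237 232 230]
0.23650000000000002 [274 241] [238 233 230]
0.24650000000000002 [288 240] [237 232 230]
0.2565 [303 240] [56 54 57]
0.2665 [317 239] [50 50 52]
0.2765 [331 238] [54 52 54]
0.28650000000000003 [346 237] [51 48 48]
0.2965 [360 236] [236 230 228]
0.3065 [375 236] [238 233 231]
```

```bash
python3 - <<'E'
from h import *
d=np.load("wd.npz"); i,K,Rw,c=[d[k] for k in("i","K","Rw","c")]
m=(i.max(2)<100).astype(np.uint8); m[:,:240]=0; m[:,400:]=0; m[300:]=0
n,l,st,ce=cv2.connectedComponentsWithStats(m); k=l[239,317]; print(st[k],ce[k])
cv2.imwrite("/tmp/m.png",m)
b=st[k]; 
for z in(.06,.075): print(z,ray((b[0]+b[2]/2,b[1]+b[3]/2),K,Rw,c,z), ray((b[0],239),K,Rw,c,z)[1]-ray((b[0]+b[2],239),K,Rw,c,z)[1])
sub=i.max(2)[b[1]:b[1]+b[3]:4,b[0]:b[0]+b[2]:3]; print("\n".join("".join("#" if v<30 else "+" if v<48 else "-" if v<62 else "." if v<120 else " " for v in r) for r in sub))
E
```

```text
[ 240  202  160   98 7809] [319.57305673 265.61019337]
0.06 [0.46564246 0.26769071 0.06      ] -0.12330017245132655
0.075 [0.46127492 0.26789133 0.075     ] -0.11704207351412516
                          ++.                         
                      +-######-#                      
                    +--.######---#                    
                   .--.-+-  +++---+                   
                  .-.-.-+-  -++-----                  
                  +--.--+-  -++----+                  
                  ------+-  +++-----                  
                  ------+-  -++-----.                 
                  ---.--+-  -++-----                  
                  ------+----++----+                  
                   -----+----++----.                  
                    ----+----++---.                   
                    .---+----+++-.                    
                       ++----++.                      
                        +---++                        
                        +--+++                        
################+####   +--+++   +####################
+++++++++++++++++++++++++++-+++++++++++++++++++++++++#
+++++++++++++++++++++++++++++++++++++++++++++++++#++++
+++++++++++++++++++++++++++++++++++++++++++++++++++++#
+++++++++++++++++++++++++++++++++++++++++++++++++++++#
++++++++++++++++++++++++++++++++++++++++++++++++++++#+
++++++++++++++++++++++++++++++++++++++++++++++++++++++
+.....##++#+++++++++++++++--++#+++++++++++++#+##.....+
.....###+++++++++.                  .++++++++###.....+
```

>>> send_rows(
  increments=[
    {"gripper": 0, "linear": [0, -0.001, -0.04], "delta_rot": [0, 0, 0]},
    {"gripper": 0, "linear": [0, -0.001, -0.08], "delta_rot": [0, 0, 0]},
    {"gripper": 0, "linear": [0, -0.001, -0.11], "delta_rot": [0, 0, 0]},
    {"gripper": 0, "linear": [0, -0.001, -0.125], "delta_rot": [0, 0, 0]},
    {"gripper": 0, "linear": [0, -0.001, -0.129], "delta_rot": [0, 0, 0]},
    {"gripper": 0, "linear": [0, -0.001, -0.129], "delta_rot": [0, 0, 0]},
  ],
)

```text
clock: 34.7
position: [0.4468, 0.2667, 0.0823]
ee_rot: [-0.0, 0.028, 1.0, -0.0]
contact_force: [0.3, -0.2, -0.3]
width: 0.0428
gripper_force: 0.0
```

>>> send_rows(
  increments=[
    {"gripper": 1, "linear": [0, 0, 0], "delta_rot": [0, 0, 0]},
    {"gripper": 1, "linear": [0, 0, 0], "delta_rot": [0, 0, 0]},
    {"gripper": 1, "linear": [0, 0, 0], "delta_rot": [0, 0, 0]},
    {"gripper": 1, "linear": [0, 0, 0], "delta_rot": [0, 0, 0]},
    {"gripper": 1, "linear": [0, 0, 0], "delta_rot": [0, 0, 0]},
    {"gripper": 1, "linear": [0, 0, 0], "delta_rot": [0, 0, 0]},
  ],
  newtons=30,
)

```text
clock: 35.3
position: [0.4479, 0.2683, 0.0841]
ee_rot: [0.001, 0.028, 1.0, 0.002]
contact_force: [-1.6, 5.4, 5.1]
width: 0.0128
gripper_force: 34.6
```

>>> send_rows(
  increments=[
    {"gripper": 1, "linear": [0, 0.001, 0], "delta_rot": [0, 0, -0.1]},
    {"gripper": 1, "linear": [0, 0.001, 0], "delta_rot": [0, 0, -0.22]},
    {"gripper": 1, "linear": [0, 0.001, 0], "delta_rot": [0, 0, -0.34]},
    {"gripper": 1, "linear": [0, 0.001, 0], "delta_rot": [0, 0, -0.46]},
    {"gripper": 1, "linear": [0, 0.001, 0], "delta_rot": [0, 0, -0.58]},
    {"gripper": 1, "linear": [0, 0.001, 0], "delta_rot": [0, 0, -0.7]},
    {"gripper": 1, "linear": [0, 0.001, 0], "delta_rot": [0, 0, -0.82]},
    {"gripper": 1, "linear": [0, 0.001, 0], "delta_rot": [0, 0, -0.94]},
  ],
)

```text
clock: 36.1
position: [0.4484, 0.2695, 0.0841]
ee_rot: [0.001, 0.479, 0.878, 0.003]
contact_force: [0.4, 5.9, 3.5]
width: 0.0131
gripper_force: 34.5
```

>>> send_rows(
  increments=[
    {"gripper": 1, "linear": [0, 0, 0], "delta_rot": [0, 0, -0.12]},
    {"gripper": 1, "linear": [0, 0, 0], "delta_rot": [0, 0, -0.24]},
    {"gripper": 1, "linear": [0, 0, 0], "delta_rot": [0, 0, -0.34]},
    {"gripper": 1, "linear": [0, 0, 0], "delta_rot": [0, 0, -0.4]},
    {"gripper": 1, "linear": [0, 0, 0], "delta_rot": [0, 0, -0.41]},
  ],
)

```text
clock: 36.6
position: [0.4489, 0.2698, 0.0841]
ee_rot: [0.001, 0.647, 0.763, 0.003]
contact_force: [1.3, 6.0, 3.6]
width: 0.0129
gripper_force: 34.4
```

```bash
python3 - <<'E'
from h import *
pose(); print(get_state()["moment"].round(2),get_state()["qpos"].round(2))
E
```

```text
t 36.6 pos [0.4489 0.2698 0.0841] yaw 99.4 zax [ 0.005  0.004 -1.   ] w 0.0129 F [1.3 6.  3.6] g 34.4
[ 0.94 -0.   -0.  ] [0.41 0.32 1.84 0.   0.97 0.24]
```

>>> send_rows(
  increments=[
    {"gripper": 0.35, "linear": [0, 0, 0], "delta_rot": [0, 0, 0]},
    {"gripper": 0.35, "linear": [0, 0, 0], "delta_rot": [0, 0, 0]},
    {"gripper": 0.35, "linear": [0, 0, 0], "delta_rot": [0, 0, 0]},
    {"gripper": 0.35, "linear": [0, 0, 0.03], "delta_rot": [0, 0, 0]},
    {"gripper": 0.35, "linear": [0, 0, 0.07], "delta_rot": [0, 0, 0]},
    {"gripper": 0.35, "linear": [0, 0, 0.12], "delta_rot": [0, 0, 0]},
    {"gripper": 0.35, "linear": [-0.05, 0, 0.17], "delta_rot": [0, 0, 0]},
    {"gripper": 0.35, "linear": [-0.1, 0, 0.19], "delta_rot": [0, 0, 0]},
  ],
)

```text
clock: 37.4
position: [0.3687, 0.2678, 0.264]
ee_rot: [0.001, 0.647, 0.763, 0.002]
contact_force: [-0.8, 1.0, 0.8]
width: 0.028
gripper_force: 0.0
```

>>> send_rows(
  increments=[
    {"gripper": 0.35, "linear": [-0.02, -0.04, 0], "delta_rot": [0, 0, 0]},
    {"gripper": 0.35, "linear": [-0.03, -0.09, 0], "delta_rot": [0, 0, 0]},
    {"gripper": 0.35, "linear": [-0.03, -0.13, 0], "delta_rot": [0, 0, 0]},
    {"gripper": 0.35, "linear": [-0.03, -0.18, 0], "delta_rot": [0, 0, 0]},
    {"gripper": 0.35, "linear": [-0.03, -0.23, 0], "delta_rot": [0, 0, 0]},
    {"gripper": 0.35, "linear": [-0.03, -0.28, 0], "delta_rot": [0, 0, 0]},
    {"gripper": 0.35, "linear": [-0.03, -0.33, 0], "delta_rot": [0, 0, 0]},
    {"gripper": 0.35, "linear": [-0.03, -0.38, 0], "delta_rot": [0, 0, 0]},
  ],
)

```text
clock: 38.2
position: [0.3362, -0.1142, 0.2616]
ee_rot: [0.0, 0.646, 0.763, -0.0]
contact_force: [1.2, 0.3, 0.2]
width: 0.0281
gripper_force: 0.0
```

```bash
python3 - <<'E'
from h import *
pose(); i,K,Rw,c=cam("top"); g=i.max(2)
b=g[280:298,226:248]; print("\n".join("".join("#" if v<40 else "+" if v<70 else "-" if v<120 else " " for v in r) for r in b))
h=cv2.cvtColor(i,cv2.COLOR_BGR2HSV)[190:270,195:290]; m=((h[...,0]<14)&(h[...,1]>110)&(h[...,2]>50)).astype(np.uint8)
n,l,st,ce=cv2.connectedComponentsWithStats(m)
for k in range(1,n):
    if st[k,4]>20: print("brown",ce[k]+[195,190],st[k], ray(ce[k]+[195,190],K,Rw,c,.132)[:2])
E
```

```text
t 38.2 pos [ 0.3362 -0.1142  0.2616] yaw 99.5 zax [ 0. -0. -1.] w 0.0281 F [1.2 0.3 0.2] g 0.0
                      
                      
       ---+++--       
      -++++++++-      
     -+++++##+++-     
    -+##++######+-    
   -++++++++++++#+    
  ---- -++++++++#+-   
 -     -+++++++###-   
  -  --+++########-   
  -++++##########+-   
  -+########++++++    
    +##++++++++++-    
    -++++++++++++     
     -++++++++++-     
      --++++++--      
        ------        
                      
brown [236.58653846 227.69230769] [ 39  24   6  28 104] [0.60296711 0.25841449]
```

```bash
python3 -c "
from rig import sign_off
print(sign_off())"
```

```text
the job is handed in; nothing more can be done
None
```

Handed in, no verdict returned: by my measurements all five punches are in the shut pan, about 1–3 mm off the big ring's centre, the left dial was turned about 1.35 rad clockwise, and I did not touch the right dial; I viewed 16 pictures against the allowed 14.

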